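Load the wash carrier with lane plates and clamp its retainer

TASK

Get the used lane plates ready for the washer: loosen the clamp knob of the wash carrier all the way, slide its retaining bar fully open, then take every plate out of the caddy and stand it on edge, fully down, in a slot of its own in the carrier. Once all are in, slide the bar fully shut over their ends and turn the knob tight again. Do not let a plate fall over, and leave the spray bottle, the scraper and the tray of rolls where they are.

Things in the scene. Friction and masses are not known exactly. Their poses are not given: they have to be found in the camera images.
- carrier: wash carrier: stainless frame 285 x 290 mm, fixed to the bench. Origin on the bench under the middle of slot 3; x along the slots, from the retaining bar (-x end, robot's side) to the back stop (75 mm high, face at x = +82.5 mm); z up. A seated plate's underside is 24, its top edge 104 mm above the bench. Shutting the bar pushes plates standing at x = -40 to 0 home
- slot1 (a point): slot 1 of the carrier, at y = -100 mm of it: two pairs of upright round-topped steel pins 8 mm thick, at x = -55 and +55 mm, 11.5 mm between the pins of a pair, tops 64 mm above the bench. This point is the slot's middle at seat height, 24 mm above the bench; axes as the carrier's
- slot2 (a point): slot 2 of the carrier, at y = -50 mm of it: two pairs of upright round-topped steel pins 8 mm thick, at x = -55 and +55 mm, 11.5 mm between the pins of a pair, tops 64 mm above the bench. This point is the slot's middle at seat height, 24 mm above the bench; axes as the carrier's
- slot3 (a point): slot 3 of the carrier, at y = +0 mm of it: two pairs of upright round-topped steel pins 8 mm thick, at x = -55 and +55 mm, 11.5 mm between the pins of a pair, tops 64 mm above the bench. This point is the slot's middle at seat height, 24 mm above the bench; axes as the carrier's
- slot4 (a point): slot 4 of the carrier, at y = +50 mm of it: two pairs of upright round-topped steel pins 8 mm thick, at x = -55 and +55 mm, 11.5 mm between the pins of a pair, tops 64 mm above the bench. This point is the slot's middle at seat height, 24 mm above the bench; axes as the carrier's
- slot5 (a point): slot 5 of the carrier, at y = +100 mm of it: two pairs of upright round-topped steel pins 8 mm thick, at x = -55 and +55 mm, 11.5 mm between the pins of a pair, tops 64 mm above the bench. This point is the slot's middle at seat height, 24 mm above the bench; axes as the carrier's
- retainer (a joint): travel of the retaining bar in m along the carrier's -x: 0 = fully shut (its lip, 108 to 116 mm above the bench, covers the front 14 mm of the plates), 0.055 = fully open, against its end stop. About 2 N of drag when the clamp is free, held fast when it is tight. Starts clamped and nearly shut (0 to 20 mm). The bar is 250 mm long in the carrier's y between two slide blocks
- retainer_grip (a point): middle of the bow grip on top of the retaining bar: a round steel bar 12 mm thick, 72 mm long along the carrier's y, its centre 148 mm above the bench and 32 mm above the bar's top, on two posts. Pinch it from above across the carrier's x, TCP at this point. Axes as the carrier's; at retainer = 0 it lies at x = -92, y = 0 mm of the carrier
- clamp (a joint): angle of the clamp knob in rad, growing clockwise seen from above: 0 = fully loose (stop), 1.5 = fully tight (stop). It bites from about 1.0 on and leaves the bar free below that. It turns stiffly (0.2 to 0.4 N m) and stays where it is left; one grasp can turn it all the way
- clamp_grip (a point): black wing knob, axis vertical, on the grey slide block at the bar's right end (x = -95, y = -135 mm of the carrier at retainer = 0; moves with the bar). Wing 48 mm long, 12 thick, 29 high, 128 to 157 mm above the bench; block top 116 mm. This point: on the axis, 146 mm above the bench, right for the TCP. Its x axis runs along the wing, parallel to the carrier's x at angle 0, and turns with it
- caddy: plate caddy: loose low grey tray 196 (its x) x 176 (y) mm, rim 36 mm high, 1.6 kg; origin at the middle of its underside. Four slots along its x at y = -63, -21, +21, +63 mm between steel pins (11.5 mm gap, tops 54 mm above the bench). Plates in it stand 14 mm above the bench, top edges at 94 mm. It may get bumped aside, plates and all
- plate1: lane plate, one of up to four alike: white plastic board 160 mm long (its x), 8 thick (y), 80 high (z), 0.12 kg, two steel bushes in each face; origin at the middle of its underside as it stands on edge. Same either way round. Starts on edge in the caddy; None if there is no such plate today or while it is held
- plate2: lane plate, one of up to four alike: white plastic board 160 mm long (its x), 8 thick (y), 80 high (z), 0.12 kg, two steel bushes in each face; origin at the middle of its underside as it stands on edge. Same either way round. Starts on edge in the caddy; None if there is no such plate today or while it is held
- plate3: lane plate, one of up to four alike: white plastic board 160 mm long (its x), 8 thick (y), 80 high (z), 0.12 kg, two steel bushes in each face; origin at the middle of its underside as it stands on edge. Same either way round. Starts on edge in the caddy; None if there is no such plate today or while it is held
- plate4: lane plate, one of up to four alike: white plastic board 160 mm long (its x), 8 thick (y), 80 high (z), 0.12 kg, two steel bushes in each face; origin at the middle of its underside as it stands on edge. Same either way round. Starts on edge in the caddy; None if there is no such plate today or while it is held
- spray: bystander: white spray bottle, 64 mm across, 190 mm high, origin under its middle; leave it alone
- scraper: bystander: dough scraper lying flat, 124 x 87 x 20 mm, steel blade and black grip; leave it alone
- rolls: bystander: aluminium tray 130 x 260 x 30 mm holding three bread rolls, 43 mm high in all, beside the carrier; leave it alone
Things that resemble listed ones, but are neither listed nor needed, are in the scene too. What is shaped like the plate3 but pink or yellow is not meant.

How it is judged:
On the way, in this order (a step that is already met when the one before it is completed fails the run):
1. the clamp knob is loosened (below 0.3 rad) (value of joint clamp below 0.3 rad), for 0.2 s.
2. the retaining bar is fully open (over 50 mm) (value of joint retainer above 0.05 m), for 0.2 s.
3. every plate stands on edge, fully down, in a slot of its own, with the bar still open (z of plate1 in the frame of slot3 between -0.004 and 0.005 m and x of plate1 in the frame of slot3 between -0.045 and 0.012 m and (y of plate1 in the frame of slot1 between -0.005 and 0.005 m or y of plate1 in the frame of slot2 between -0.005 and 0.005 m or y of plate1 in the frame of slot3 between -0.005 and 0.005 m or y of plate1 in the frame of slot4 between -0.005 and 0.005 m or y of plate1 in the frame of slot5 between -0.005 and 0.005 m) and angle between each of plate1, plate2, plate3, plate4's own z axis and vertical below 0.14 rad and angle between the x axis of each of plate1, plate2, plate3, plate4 and the x axis of carrier, either way round below 0.08 rad and z of plate2 in the frame of slot3 between -0.004 and 0.005 m and x of plate2 in the frame of slot3 between -0.045 and 0.012 m and (y of plate2 in the frame of slot1 between -0.005 and 0.005 m or y of plate2 in the frame of slot2 between -0.005 and 0.005 m or y of plate2 in the frame of slot3 between -0.005 and 0.005 m or y of plate2 in the frame of slot4 between -0.005 and 0.005 m or y of plate2 in the frame of slot5 between -0.005 and 0.005 m) and z of plate3 in the frame of slot3 between -0.004 and 0.005 m and x of plate3 in the frame of slot3 between -0.045 and 0.012 m and (y of plate3 in the frame of slot1 between -0.005 and 0.005 m or y of plate3 in the frame of slot2 between -0.005 and 0.005 m or y of plate3 in the frame of slot3 between -0.005 and 0.005 m or y of plate3 in the frame of slot4 between -0.005 and 0.005 m or y of plate3 in the frame of slot5 between -0.005 and 0.005 m) and z of plate4 in the frame of slot3 between -0.004 and 0.005 m and x of plate4 in the frame of slot3 between -0.045 and 0.012 m and (y of plate4 in the frame of slot1 between -0.005 and 0.005 m or y of plate4 in the frame of slot2 between -0.005 and 0.005 m or y of plate4 in the frame of slot3 between -0.005 and 0.005 m or y of plate4 in the frame of slot4 between -0.005 and 0.005 m or y of plate4 in the frame of slot5 between -0.005 and 0.005 m) and value of joint retainer above 0.045 m), for 0.3 s.
4. the bar is fully shut (below 4 mm) (value of joint retainer below 0.004 m), for 0.2 s.
5. the clamp knob is tight (over 1.3 rad) (value of joint clamp above 1.3 rad), for 0.2 s.
At the end, for the whole second after the job is handed in: every plate on edge in its own carrier slot, at rest: within 5 mm across and 12 mm along of the slot's middle, underside within 5 mm of the seat, upright within 8 and in line within 4.5 degrees; bar shut within 4 mm; knob past 1.3 rad (z of plate1 in the frame of slot3 between -0.004 and 0.005 m and x of plate1 in the frame of slot3 between -0.012 and 0.012 m and (y of plate1 in the frame of slot1 between -0.005 and 0.005 m or y of plate1 in the frame of slot2 between -0.005 and 0.005 m or y of plate1 in the frame of slot3 between -0.005 and 0.005 m or y of plate1 in the frame of slot4 between -0.005 and 0.005 m or y of plate1 in the frame of slot5 between -0.005 and 0.005 m) and angle between each of plate1, plate2, plate3, plate4's own z axis and vertical below 0.14 rad and angle between the x axis of each of plate1, plate2, plate3, plate4 and the x axis of carrier, either way round below 0.08 rad and linear speed of each of plate1, plate2, plate3, plate4 below 0.03 m/s and z of plate2 in the frame of slot3 between -0.004 and 0.005 m and x of plate2 in the frame of slot3 between -0.012 and 0.012 m and (y of plate2 in the frame of slot1 between -0.005 and 0.005 m or y of plate2 in the frame of slot2 between -0.005 and 0.005 m or y of plate2 in the frame of slot3 between -0.005 and 0.005 m or y of plate2 in the frame of slot4 between -0.005 and 0.005 m or y of plate2 in the frame of slot5 between -0.005 and 0.005 m) and z of plate3 in the frame of slot3 between -0.004 and 0.005 m and x of plate3 in the frame of slot3 between -0.012 and 0.012 m and (y of plate3 in the frame of slot1 between -0.005 and 0.005 m or y of plate3 in the frame of slot2 between -0.005 and 0.005 m or y of plate3 in the frame of slot3 between -0.005 and 0.005 m or y of plate3 in the frame of slot4 between -0.005 and 0.005 m or y of plate3 in the frame of slot5 between -0.005 and 0.005 m) and z of plate4 in the frame of slot3 between -0.004 and 0.005 m and x of plate4 in the frame of slot3 between -0.012 and 0.012 m and (y of plate4 in the frame of slot1 between -0.005 and 0.005 m or y of plate4 in the frame of slot2 between -0.005 and 0.005 m or y of plate4 in the frame of slot3 between -0.005 and 0.005 m or y of plate4 in the frame of slot4 between -0.005 and 0.005 m or y of plate4 in the frame of slot5 between -0.005 and 0.005 m) and value of joint retainer below 0.004 m and value of joint clamp above 1.3 rad); the robot touches nothing.
It fails at once if the spray bottle is knocked aside (moved over 30 mm) (distance of spray from where it was at the start of the episode above 0.03 m).
It fails at once if the scraper is knocked aside (moved over 30 mm) (distance of scraper from where it was at the start of the episode above 0.03 m).
It fails at once if the tray of rolls is knocked aside (moved over 30 mm) (distance of rolls from where it was at the start of the episode above 0.03 m).
It fails at once if a plate is let fall over (angle between any of plate1, plate2, plate3, plate4's own z axis and vertical above 0.9 rad).
Of plate1, plate2, plate3, plate4 only 2 to 4 are there at a start; the rules pass over those that are not, and their reading is None.
At some moment in a run one of caddy may be knocked a few centimetres aside while the robot is not near it.
It also fails if it takes over 210 s, if anything falls off the work surface, if the arm or the gripper's body presses on something with over 40 N, if the wrist force passes 120 N, or if a joint passes its speed limit or range.

ROBOT

A 6-joint arm with a two-finger parallel gripper is mounted at the origin on the work surface. World frame = base frame: x ahead of the robot, y to its left, z up, the work surface at z = 0. Lengths are in m, angles in rad, forces in N, time in s.
With the tool pointing down it reaches from about 0.4 to 0.825 m from the base axis. Payload 7 kg.
Tool frame: the origin (TCP) lies between the finger pads, 19 mm behind the fingertips; this is the grasp point; z points along the fingers, y is the line along which they close (so a half turn about z gives the same grasp; the last joint's range is limited). The gripper opens to 85 mm and grips with 20 to 120 N. Pads are 22 mm wide; open, the fingers measure 114 mm over their backs; the gripper's body (76 mm by 85 mm) begins 54 mm behind the grasp point. The pads swing forward as they close: fully open they stand 13 mm farther back than shut.
Start: joints at [-0.991, 0.359, 0.012, 0, -1.224, -0.288], TCP at [0.194, -0.646, 0.25] pointing down, gripper open.
Joint ranges: [-3.07, 3.07], [-1.43, 2.12], [-1.02, 1.25], [-3.03, 1.67], [-3.05, -0], [-3.03, 3.03]. Speed limits (rad/s): [2.39, 2.39, 3.01, 3.14, 3.14, 3.14].

INTERFACE

Orientations are given as a rotation vector (axis times angle).
In Python, from cell import robot gives the robot as it stands. The module is installed in compiled form; this text tells all that it offers.
- The arm moves only by the tool play_rows, never from a script. Its argument "deltas" is a list of rows, each an object of numbers: "gripper": the finger opening in m, from 0 to 0.0854; "tx", "ty", "tz": the shift along the tool's x, y, z in m; "spin": the turn about the tool's z in degrees. A call has 1 to 10 rows; each row shifts and turns the commanded pose from where the row before left it, along the tool's axes as they then stand; what a row does not reach is not made up. A row lasts 1/8 s, in which the tool goes at most 62.5 mm and 10.7 degrees, less where a joint would pass 70% of its speed; a pose out of reach is approached as far as the arm can. A call is refused whole if a number of a shift passes 0.0625 or a number of a turn 10.7, either way. A call with a gripper value outside its range is refused whole. The fingers move at their own pace and stop on an object; "grip_force" is the grip in N (left out, the last holds). Time passes only in rows, so rows that do not move let the fingers close. It gives the time, the measured TCP pose, the force, the opening and the grip force at its end, in the units of the state.
- robot.get_obs(): the state, without advancing time (a new reading comes with each control period).
- robot.snapshot(name): name is "scene" or "top"; returns the picture (400x640x3 uint8, red, green, blue); there is no depth.
- robot.camera_params(name): a dict with "intrinsics" (3x3 intrinsics, pixels), "k1" (the pictures are not rectified: a ray, as slopes to the right and down, at radius r is drawn at 1 + k1 r^2 times it, then the intrinsics apply), "camera_from_world" (4x4, takes a point from world to camera coordinates). Camera axes: x right, y up, looking along -z (the intrinsics and any distortion apply to the point x, -y, -z); pixel columns grow to the right and rows downward; lengths in m; the calibration is good to about 2 mm. A picture is of the moment at which its call begins. camera_params takes no time and is no camera call.
- robot.sign_off(): hands the job in; it is judged then, once.
Trained networks look in the newest picture that a camera, given by its name, has taken for a name from the list of things; names that differ only in an ending like _2 or _b are one class to them, and where a whole thing is asked for, a point or a joint stands for the part that bears it (a point fixed in the world has none). Each returns a list of dicts, best first, with "p" (0 to 1); they miss things now and then, are a little off and sometimes report something else, mostly with a low value. They report only what shows in the picture. A call takes as long as a camera call. They do not tell look-alikes from the thing itself.
- robot.search_frame(camera, thing): "xy" ([column, row] in pixels, amid what is visible of it).
- robot.trace(camera, thing): "mask" (400x640 bool, what is visible of it) and "xy" ([column, row] in pixels, amid what is visible of it).
- robot.landmark_of(camera, thing): "xy" ([column, row] in pixels: a listed point, or the origin of a listed thing).
The state is a dict: "clock": time; "qpos": joint angles; "joint_vel": joint speeds; "joint_torque": joint torques, N m; "tool_pos": TCP position; "tcp_rot": TCP orientation; "force": force on the tool from outside, world axes, zero at the start; "wrist_torque": the same for the moment, N m; "gripper_width": opening from 0.0 (shut) to 1.0 (fully open); "gripper_force": force on a finger pad.
Only numpy, scipy, OpenCV 4.12 (cv2) and the standard library are available. Lean on these libraries where they do the work, as an engineer would, in place of code of your own. Each camera call takes 0.05 s, during which the arm holds its last target. There are 200 camera calls.

## Working session

There is one attempt and no reset: what is moved stays moved. The work goes in short steps, Python scripts to look and compute and a tool call to move; the robot and the scene stay as the last step left them, time stands still between calls to the robot, and variables do not carry over. Pictures are saved under pics/ and viewed, at most 17 in all, crops included, and the job is handed in when it is done.

Besides the shell and the picture viewer there is one more tool, called after "Call:" by a JSON object that holds its "method" and its "body". play_rows: Moves the arm, as the interface text tells. Its arguments: {"type":"object","properties":{"deltas":{"type":"array"},"grip_force":{"type":"number"}},"required":["deltas"]}

```bash
mkdir -p pics; cat > h.py <<'E'
import numpy as np, cv2
from cell import robot
from scipy.optimize import least_squares
from scipy.spatial.transform import Rotation as R
def cam(n):
    p=robot.camera_params(n); return np.array(p["intrinsics"]),p["k1"],np.array(p["camera_from_world"])
def proj(n,P):
    K,k1,T=cam(n); P=np.atleast_2d(P); c=P@T[:3,:3].T+T[:3,3]
    s=np.c_[c[:,0]/-c[:,2],-c[:,1]/-c[:,2]]; s=s*(1+k1*(s**2).sum(1,keepdims=True))
    return s@K[:2,:2].T+K[:2,2]
def ray(n,uv):
    K,k1,T=cam(n); d=np.linalg.solve(K[:2,:2],np.array(uv,float)-K[:2,2]); s=d.copy()
    for _ in range(20): s=d/(1+k1*(s@s))
    v=T[:3,:3].T@np.array([s[0],-s[1],-1]); o=-T[:3,:3].T@T[:3,3]; return o,v/np.linalg.norm(v)
def atz(n,uv,z):
    o,v=ray(n,uv); return o+v*(z-o[2])/v[2]
def tri(a,b):
    A=np.zeros((3,3));y=np.zeros(3)
    for n,uv in (a,b):
        o,v=ray(n,uv);M=np.eye(3)-np.outer(v,v);A+=M;y+=M@o
    return np.linalg.solve(A,y)
def snap(n,f=None):
    im=robot.snapshot(n)
    if f: cv2.imwrite('pics/'+f,im[:,:,::-1])
    return im
E
python3 - <<'E'
from h import *
for n in ("scene","top"):
    snap(n,n+"0.png"); K,k,T=cam(n); print(n,K[0,0],k,(-T[:3,:3].T@T[:3,3]).round(3))
    for t in ("slot1","slot3","slot5","retainer_grip","clamp_grip","caddy","plate1","carrier"):
        print(t,[(np.round(d["xy"]).tolist(),round(d["p"],2)) for d in robot.landmark_of(n,t)])
E
```

```text
scene 421.3991731228938 -0.1124100837393265 [ 1.212 -0.436  1.162]
slot1 [([330.0, 213.0], 0.98), ([316.0, 225.0], 0.97), ([345.0, 212.0], 0.93), ([365.0, 194.0], 0.91), ([351.0, 202.0], 0.75)]
slot3 [([330.0, 213.0], 0.98), ([316.0, 225.0], 0.97), ([345.0, 212.0], 0.93), ([365.0, 194.0], 0.91), ([351.0, 202.0], 0.75)]
slot5 [([330.0, 213.0], 0.98), ([316.0, 225.0], 0.97), ([345.0, 212.0], 0.93), ([365.0, 194.0], 0.91), ([351.0, 202.0], 0.75)]
retainer_grip [([327.0, 166.0], 0.82), ([223.0, 276.0], 0.6)]
clamp_grip [([289.0, 182.0], 0.45)]
caddy [([222.0, 277.0], 0.89)]
plate1 [([201.0, 217.0], 0.73), ([200.0, 276.0], 0.69), ([313.0, 299.0], 0.49), ([227.0, 270.0], 0.48), ([342.0, 207.0], 0.44)]
carrier [([345.0, 214.0], 0.92), ([408.0, 161.0], 0.46)]
top 496.9473707469289 -0.05852398603828856 [0.46  0.046 1.464]
slot1 [([338.0, 188.0], 0.79), ([267.0, 180.0], 0.75)]
slot3 [([338.0, 188.0], 0.79), ([267.0, 180.0], 0.75)]
slot5 [([338.0, 188.0], 0.79), ([267.0, 180.0], 0.75)]
retainer_grip [([293.0, 221.0], 0.93), ([185.0, 189.0], 0.7)]
clamp_grip [([347.0, 229.0], 0.57)]
caddy [([453.0, 205.0], 0.74)]
plate1 [([433.0, 282.0], 0.71), ([448.0, 203.0], 0.62), ([475.0, 214.0], 0.58)]
carrier []
```

View pics/scene0.png

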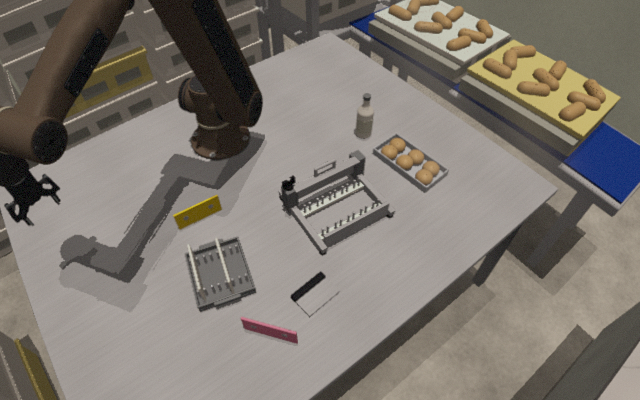

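View pics/top0.png

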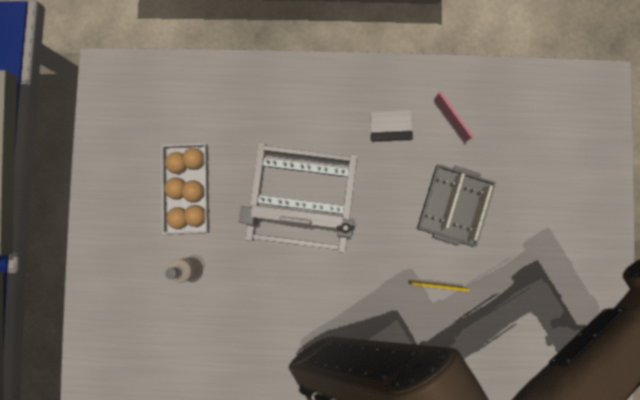

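```bash
cat >> h.py <<'E'
def crop(im,x0,y0,x1,y1,s,f,pts=None):
    c=cv2.resize(im[y0:y1,x0:x1],None,fx=s,fy=s,interpolation=cv2.INTER_CUBIC)[:,:,::-1].copy()
    for x in range((x0+9)//10*10,x1,10):
        cv2.line(c,(int((x-x0+.5)*s),0),(int((x-x0+.5)*s),8 if x%50 else 20),(0,255,0),1)
    for y in range((y0+9)//10*10,y1,10):
        cv2.line(c,(0,int((y-y0+.5)*s)),(8 if y%50 else 20,int((y-y0+.5)*s)),(0,255,0),1)
    for p in ([] if pts is None else pts): cv2.circle(c,tuple(int(v) for v in (np.array(p)-[x0,y0]+.5)*s),3,(0,0,255),1)
    if f: cv2.imwrite('pics/'+f,c)
    return c
E
python3 - <<'E'
from h import *
t=cv2.imread('pics/top0.png')[:,:,::-1]; s=cv2.imread('pics/scene0.png')[:,:,::-1]
a=crop(t,235,138,365,255,3.9,None); b=crop(t,412,158,500,250,3.0,None)
o=np.zeros((600,800,3),np.uint8); o[:a.shape[0],:a.shape[1]]=a; o[:b.shape[0],-b.shape[1]:]=b
cv2.imwrite('pics/tc.png',o)
a=crop(s,275,145,400,255,3.9,None); b=crop(s,180,230,262,310,3.6,None)
o=np.zeros((600,800,3),np.uint8); o[:a.shape[0],:a.shape[1]]=a; o[:b.shape[0],-b.shape[1]:]=b
cv2.imwrite('pics/sc.png',o)
E
```

```text
(no output)
```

View pics/tc.png

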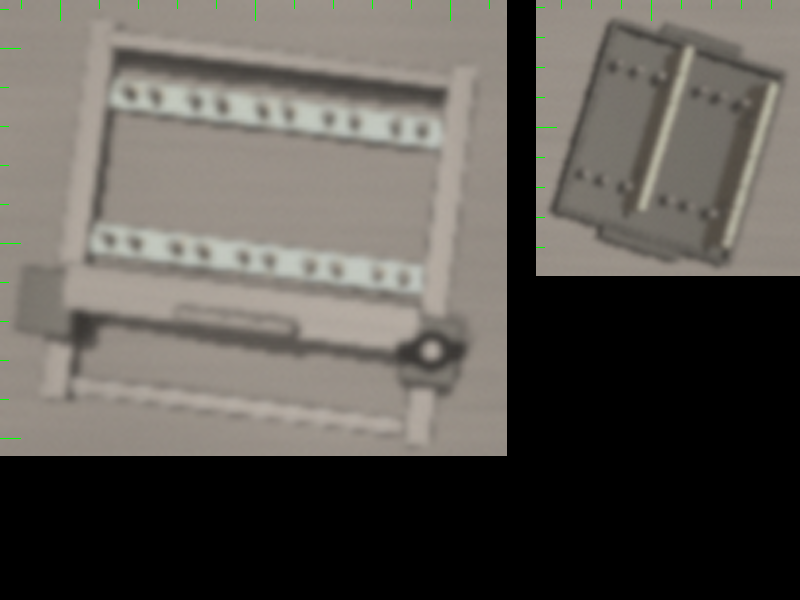

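View pics/sc.png

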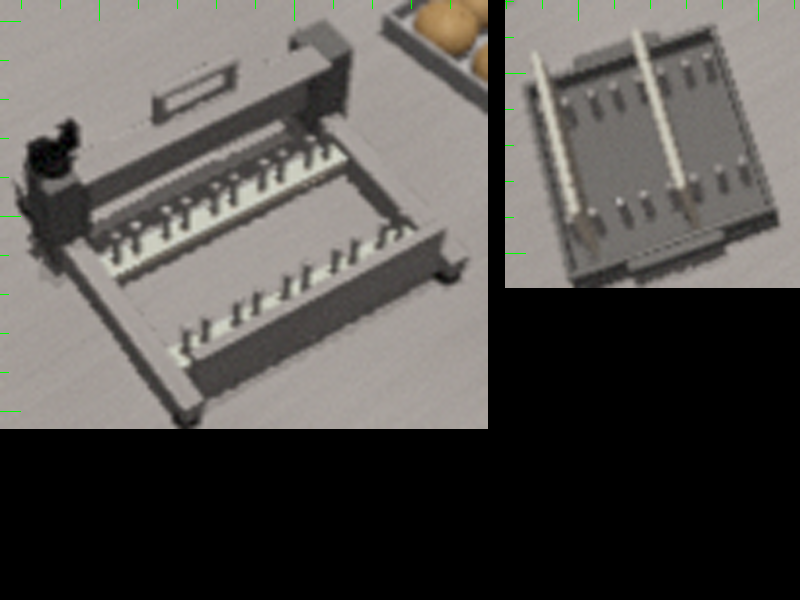

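```bash
cat > fit.py <<'E'
from h import *
tp=lambda u,v:(235+(u+.5)/3.9-.5,138+(v+.5)/3.9-.5)
sp=lambda u,v:(275+(u+.5)/3.9-.5,145+(v+.5)/3.9-.5)
B=[(130,93),(155,98),(196,102),(223,106),(262,110),(288,114),(328,119),(355,123),(396,128),(422,131)]
F=[(108,240),(134,244),(177,249),(203,253),(243,257),(269,261),(310,266),(336,270),(378,275),(404,279)]
S=[(185,330),(205,320),(236,305),(257,293),(286,278),(306,268),(335,250),(355,241),(382,230),(402,221)]
ys=np.array([s+d for s in (100,50,0,-50,-100) for d in (9.75,-9.75)])/1000
def W(p,x,y,z):
    c,s=np.cos(p[2]),np.sin(p[2]); x,y,z=np.broadcast_arrays(x,y,z); return np.c_[p[0]+c*x-s*y,p[1]+s*x+c*y,z]
BF=np.array([tp(*q) for q in B+F]); SS=np.array([sp(*q) for q in S])
def res(p,w=1):
    return np.r_[(proj("top",np.r_[W(p,.055,ys,p[3]),W(p,-.055,ys,p[3])])-BF).ravel(), w*(proj("scene",W(p,.055,ys[::-1],p[4]))-SS).ravel()]
if __name__=="__main__":
    for w in (0.001,1):
        r=least_squares(res,[.46,.1,-.14,.03,.064],args=(w,)); print(r.x.round(4),np.abs(r.fun).max(),r.fun.std())
    p=r.x
    g=robot.get_obs(); print(g["tool_pos"],R.from_rotvec(g["tcp_rot"]).as_matrix().round(3),g["gripper_width"])
    k=tp(431,350); 
    for z in (.14,.150,.157):
        q=atz("top",k,z); d=q[:2]-p[:2]; c,s=np.cos(p[2]),np.sin(p[2]); print("knob",q.round(4),"carrier",c*d[0]+s*d[1],-s*d[0]+c*d[1])
    ks=sp(50,150); q=tri(("top",k),("scene",ks)); print("knob tri",q)
    for n,a,b in (("bowL",tp(180,314),sp(235,72)),("bowR",tp(296,327),sp(155,100))):
        q=tri(("top",a),("scene",b)); d=q[:2]-p[:2]; print(n,q.round(4),c*d[0]+s*d[1],-s*d[0]+c*d[1])
    ct=lambda u,v:(412+(u-536+.5)/3-.5,158+(v+.5)/3-.5); cs=lambda u,v:(180+(u-505+.5)/3.6-.5,230+(v+.5)/3.6-.5)
    for n,a,b,e,f in (("L",(688,46),(642,210),(635,32),(682,190)),("R",(772,84),(727,247),(535,55),(575,215))):
        A=atz("top",ct(*a),.094);D=atz("top",ct(*b),.094)
        print(n,"far",A.round(4),"near",D.round(4),"len",np.linalg.norm(A-D).round(4),"mid",((A+D)/2).round(4),"yaw",np.degrees(np.arctan2(*(A-D)[1::-1])))
        print(" tri",tri(("top",ct(*b)),("scene",cs(*e))),tri(("top",ct(*a)),("scene",cs(*f))))
E
python3 fit.py
```

```text
[ 0.5791  0.142  -0.1016  0.0362  0.0529] 0.3303638910779796 0.12559747173927352
[ 0.5795  0.1423 -0.1026  0.0329  0.053 ] 0.872682101613151 0.2367471738071139
[ 0.19413662 -0.64645897  0.25003695] [[-0.958 -0.288  0.   ]
 [-0.288  0.958 -0.   ]
 [-0.    -0.    -1.   ]] 0.997213167117629
knob [0.461 0.019 0.14 ] carrier -0.1051786511288322 -0.13485737683767457
knob [0.461  0.0192 0.15  ] carrier -0.10521081128294008 -0.13465378717192555
knob [0.461  0.0193 0.157 ] carrier -0.10523332339081566 -0.13451127440590124
knob tri [0.46014117 0.01745896 0.13733575]
bowL [0.4815 0.1925 0.1322] -0.1025944271312862 0.03991212369025003
bowR [0.4746 0.1118 0.1459] -0.10119445681378166 -0.04109305063704209
L far [ 0.6199 -0.3032  0.094 ] near [ 0.4676 -0.2623  0.094 ] len 0.1578 mid [ 0.5437 -0.2828  0.094 ] yaw -15.023335650352847
 tri [ 0.46778851 -0.26331343  0.08800037] [ 0.62045206 -0.30621736  0.08568541]
R far [ 0.5868 -0.3816  0.094 ] near [ 0.4356 -0.3411  0.094 ] len 0.1565 mid [ 0.5112 -0.3613  0.094 ] yaw -15.003002184616024
 tri [ 0.43564355 -0.34256246  0.08797539] [ 0.58721883 -0.38528209  0.08486594]
```

```bash
cat > plan.py <<'E'
from h import *
C=np.array([.5793,.1421,-.102])
def cw(x,y,p=C):
    c,s=np.cos(p[2]),np.sin(p[2]); return p[0]+c*x-s*y,p[1]+s*x+c*y
def plan(wps,dmax=.05,amax=9,start=None):
    """wps: (x,y,z,yaw_y deg) world"""
    if start is None:
        o=robot.get_obs(); M=R.from_rotvec(o["tcp_rot"]).as_matrix()
        start=(*o["tool_pos"],np.degrees(np.arctan2(M[1,1],M[0,1])))
    cur=np.array(start,float); print("start",cur.round(4))
    for w in wps:
        w=np.array(w,float); d=w-cur; d[3]=(d[3]+180)%360-180
        L=np.linalg.norm(d[:3]); n=int(max(1,np.ceil(L/dmax),np.ceil(abs(d[3])/amax))); 
        for i in range(n):
            t=np.radians(cur[3]); y=np.array([np.cos(t),np.sin(t)]); x=np.array([-np.sin(t),np.cos(t)])  # y x? fixed below
            x=np.array([-y[1],y[0]]) # tool z down: x = y cross z
            rem=(w-cur)[:3]/(n-i)
            row=dict(tx=round(float(rem[:2]@x),4),ty=round(float(rem[:2]@y),4),tz=round(float(-rem[2]),4),spin=round(float(-d[3]/n),1))
            cur[:2]+=row["tx"]*x+row["ty"]*y; cur[2]-=row["tz"]; cur[3]-=row["spin"]
            print({k:v for k,v in row.items() if v})
        print("--",cur.round(4))
E
python3 - <<'E'
from plan import *
o=robot.get_obs();M=R.from_rotvec(o["tcp_rot"]).as_matrix();print(M[:,0],np.cross(M[:,1],M[:,2]))
k=cw(-.105,-.135); print(k)
plan([(.45,-.30,.25,140),(*k,.23,178),(*k,.146,178)])
E
```

```text
[-9.57738029e-01 -2.87641910e-01 -9.11787296e-06] [-9.57738029e-01 -2.87641910e-01 -9.11787296e-06]
(np.float64(0.46109960136229894), np.float64(0.018493099861340512))
start [  0.1941  -0.6465   0.25   106.7168]
{'tx': -0.0383, 'ty': 0.0287, 'spin': -3.7}
{'tx': -0.0401, 'ty': 0.0262, 'spin': -3.7}
{'tx': -0.0417, 'ty': 0.0235, 'spin': -3.7}
{'tx': -0.0431, 'ty': 0.0208, 'spin': -3.7}
{'tx': -0.0443, 'ty': 0.0179, 'spin': -3.7}
{'tx': -0.0454, 'ty': 0.0151, 'spin': -3.7}
{'tx': -0.0463, 'ty': 0.0121, 'spin': -3.7}
{'tx': -0.047, 'ty': 0.0091, 'spin': -3.7}
{'tx': -0.0475, 'ty': 0.006, 'spin': -3.7}
-- [  0.45    -0.3      0.25   140.0168]
{'tx': -0.0359, 'ty': 0.028, 'tz': 0.0029, 'spin': -5.4}
{'tx': -0.0384, 'ty': 0.0245, 'tz': 0.0029, 'spin': -5.4}
{'tx': -0.0405, 'ty': 0.0208, 'tz': 0.0028, 'spin': -5.4}
{'tx': -0.0423, 'ty': 0.0169, 'tz': 0.0029, 'spin': -5.4}
{'tx': -0.0436, 'ty': 0.0129, 'tz': 0.0028, 'spin': -5.4}
{'tx': -0.0447, 'ty': 0.0087, 'tz': 0.0029, 'spin': -5.4}
{'tx': -0.0453, 'ty': 0.0044, 'tz': 0.0028, 'spin': -5.4}
-- [4.611000e-01 1.850000e-02 2.300000e-01 1.778168e+02]
{'tz': 0.042, 'spin': -0.1}
{'tz': 0.042, 'spin': -0.1}
-- [4.611000e-01 1.850000e-02 1.460000e-01 1.780168e+02]
```

Call:
{"method": "play_rows", "body": {"deltas": [{"tx": -0.0383, "ty": 0.0287, "spin": -3.7, "gripper": 0.05}, {"tx": -0.0401, "ty": 0.0262, "spin": -3.7, "gripper": 0.05}, {"tx": -0.0417, "ty": 0.0235, "spin": -3.7, "gripper": 0.05}, {"tx": -0.0431, "ty": 0.0208, "spin": -3.7, "gripper": 0.05}, {"tx": -0.0443, "ty": 0.0179, "spin": -3.7, "gripper": 0.05}, {"tx": -0.0454, "ty": 0.0151, "spin": -3.7, "gripper": 0.05}, {"tx": -0.0463, "ty": 0.0121, "spin": -3.7, "gripper": 0.05}, {"tx": -0.047, "ty": 0.0091, "spin": -3.7, "gripper": 0.05}, {"tx": -0.0475, "ty": 0.006, "spin": -3.7, "gripper": 0.05}], "grip_force": 60}}

```text
$.deltas[0]: bad value
```

Call:
{"method": "play_rows", "body": {"deltas": [{"tx": -0.0359, "ty": 0.028, "tz": 0.0029, "spin": -5.4}, {"tx": -0.0384, "ty": 0.0245, "tz": 0.0029, "spin": -5.4}, {"tx": -0.0405, "ty": 0.0208, "tz": 0.0028, "spin": -5.4}, {"tx": -0.0423, "ty": 0.0169, "tz": 0.0029, "spin": -5.4}, {"tx": -0.0436, "ty": 0.0129, "tz": 0.0028, "spin": -5.4}, {"tx": -0.0447, "ty": 0.0087, "tz": 0.0029, "spin": -5.4}, {"tx": -0.0453, "ty": 0.0044, "tz": 0.0028, "spin": -5.4}, {"tx": 0}, {"tx": 0}]}}

```text
$.deltas[0]: bad value
```

```bash
python3 - <<'E'
from plan import *
o=robot.get_obs(); print(o["clock"],o["qpos"],o["gripper_width"])
k=cw(-.105,-.135); plan([(*k,.19,178),(*k,.146,178)])
t=snap("top"); s=snap("scene")
a=crop(t,290,170,400,270,3.6,None); b=crop(s,240,90,350,230,3.6,None)
o=np.zeros((600,800,3),np.uint8); o[:a.shape[0],:a.shape[1]]=a; o[:b.shape[0],-b.shape[1]:]=b
cv2.imwrite('pics/k1.png',o)
E
```

```text
0.9 [-9.90928643e-01  3.58556429e-01  1.19132674e-02  3.99933980e-06
 -1.22410838e+00 -2.88105263e-01] 0.997213167117629
start [  0.1941  -0.6465   0.25   106.7168]
{'tx': -0.0298, 'ty': 0.0373, 'tz': 0.004, 'spin': -4.8}
{'tx': -0.0328, 'ty': 0.0347, 'tz': 0.004, 'spin': -4.8}
{'tx': -0.0356, 'ty': 0.0318, 'tz': 0.004, 'spin': -4.8}
{'tx': -0.0381, 'ty': 0.0288, 'tz': 0.004, 'spin': -4.8}
{'tx': -0.0404, 'ty': 0.0255, 'tz': 0.004, 'spin': -4.8}
{'tx': -0.0424, 'ty': 0.022, 'tz': 0.004, 'spin': -4.8}
{'tx': -0.0441, 'ty': 0.0184, 'tz': 0.004, 'spin': -4.8}
{'tx': -0.0455, 'ty': 0.0146, 'tz': 0.004, 'spin': -4.8}
{'tx': -0.0466, 'ty': 0.0107, 'tz': 0.004, 'spin': -4.8}
{'tx': -0.0473, 'ty': 0.0068, 'tz': 0.004, 'spin': -4.8}
{'tx': -0.0477, 'ty': 0.0028, 'tz': 0.004, 'spin': -4.8}
{'tx': -0.0478, 'ty': -0.0011, 'tz': 0.004, 'spin': -4.8}
{'tx': -0.0475, 'ty': -0.0052, 'tz': 0.004, 'spin': -4.8}
{'tx': -0.0469, 'ty': -0.0091, 'tz': 0.004, 'spin': -4.8}
{'tx': -0.0459, 'ty': -0.013, 'tz': 0.004, 'spin': -4.8}
-- [4.611000e-01 1.850000e-02 1.900000e-01 1.787168e+02]
{'tz': 0.044, 'spin': 0.7}
-- [4.611000e-01 1.850000e-02 1.460000e-01 1.780168e+02]
```

View pics/k1.png

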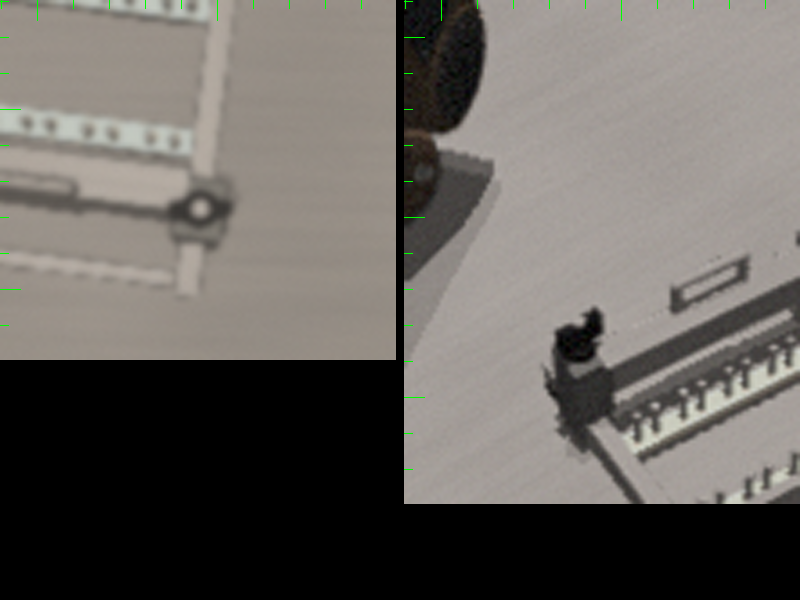

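Picture: the knob (black, top px ~(345,227)) has its wing along y (tight). The rows probably need all keys.

Call:
{"method": "play_rows", "body": {"deltas": [{"tx": -0.0383, "ty": 0.0287, "tz": 0, "spin": -3.7, "gripper": 0.05}, {"tx": -0.0401, "ty": 0.0262, "tz": 0, "spin": -3.7, "gripper": 0.05}, {"tx": -0.0417, "ty": 0.0235, "tz": 0, "spin": -3.7, "gripper": 0.05}, {"tx": -0.0431, "ty": 0.0208, "tz": 0, "spin": -3.7, "gripper": 0.05}, {"tx": -0.0443, "ty": 0.0179, "tz": 0, "spin": -3.7, "gripper": 0.05}, {"tx": -0.0454, "ty": 0.0151, "tz": 0, "spin": -3.7, "gripper": 0.05}, {"tx": -0.0463, "ty": 0.0121, "tz": 0, "spin": -3.7, "gripper": 0.05}, {"tx": -0.047, "ty": 0.0091, "tz": 0, "spin": -3.7, "gripper": 0.05}, {"tx": -0.0475, "ty": 0.006, "tz": 0, "spin": -3.7, "gripper": 0.05}], "grip_force": 60}}

```text
clock: 2.12
tool_pos: [0.4508, -0.2986, 0.2504]
tcp_rot: [-1.331, 2.845, -0.001]
force: [0.8, -0.1, -0.0]
gripper_width: 0.583
gripper_force: 0.0
```

```bash
sed -i 's/print({k:v for k,v in row.items() if v})/print(str(row).replace("'"'"'",chr(34)))/' plan.py; python3 - <<'E'
from plan import *
o=robot.get_obs(); print(o["clock"],o["qpos"],o["gripper_width"])
k=cw(-.105,-.135); plan([(*k,.23,178),(*k,.146,178)])
E
```

```text
2.125 [-2.22360481e-01  1.37282476e-01 -2.84468868e-01  6.18127653e-05
 -1.14825722e+00 -4.73254436e-01] 0.583024200370935
start [  0.4508  -0.2986   0.2504 140.1456]
{"tx": -0.0357, "ty": 0.0279, "tz": 0.0029, "spin": -5.4}
{"tx": -0.0382, "ty": 0.0244, "tz": 0.0029, "spin": -5.4}
{"tx": -0.0403, "ty": 0.0207, "tz": 0.0029, "spin": -5.4}
{"tx": -0.0421, "ty": 0.0168, "tz": 0.0029, "spin": -5.4}
{"tx": -0.0435, "ty": 0.0128, "tz": 0.0029, "spin": -5.4}
{"tx": -0.0445, "ty": 0.0087, "tz": 0.0029, "spin": -5.4}
{"tx": -0.0451, "ty": 0.0044, "tz": 0.003, "spin": -5.4}
-- [4.611000e-01 1.850000e-02 2.300000e-01 1.779456e+02]
{"tx": 0.0, "ty": 0.0, "tz": 0.042, "spin": -0.0}
{"tx": 0.0, "ty": 0.0, "tz": 0.042, "spin": -0.0}
-- [4.611000e-01 1.850000e-02 1.460000e-01 1.779456e+02]
```

Call:
{"method": "play_rows", "body": {"deltas": [{"tx": -0.0359, "ty": 0.028, "tz": 0.0029, "spin": -5.4, "gripper": 0.05}, {"tx": -0.0384, "ty": 0.0245, "tz": 0.0029, "spin": -5.4, "gripper": 0.05}, {"tx": -0.0405, "ty": 0.0208, "tz": 0.0028, "spin": -5.4, "gripper": 0.05}, {"tx": -0.0423, "ty": 0.0169, "tz": 0.0029, "spin": -5.4, "gripper": 0.05}, {"tx": -0.0436, "ty": 0.0129, "tz": 0.0028, "spin": -5.4, "gripper": 0.05}, {"tx": -0.0447, "ty": 0.0087, "tz": 0.0029, "spin": -5.4, "gripper": 0.05}, {"tx": -0.0453, "ty": 0.0044, "tz": 0.0028, "spin": -5.4, "gripper": 0.05}, {"tx": 0, "ty": 0, "tz": 0, "spin": 0, "gripper": 0.05}, {"tx": 0, "ty": 0, "tz": 0, "spin": 0, "gripper": 0.05}]}}

```text
clock: 3.25
tool_pos: [0.461, 0.0186, 0.2301]
tcp_rot: [-2.179, 2.263, -0.0]
force: [-0.6, -1.3, 0.1]
gripper_width: 0.585
gripper_force: 0.0
```

```bash
python3 - <<'E'
from plan import *
o=robot.get_obs(); print(o["clock"],o["qpos"],o["gripper_width"])
k=cw(-.105,-.135); print(k); plan([(*k,.146,178)])
s=snap("scene");t=snap("top")
a=crop(t,270,130,400,270,3,None,proj("top",[*cw(-.105,-.135),.157])); b=crop(s,240,90,350,230,3.6,None,proj("scene",[*cw(-.105,-.135),.157]))
o=np.zeros((600,800,3),np.uint8); o[:a.shape[0],:a.shape[1]]=a; o[:b.shape[0],-b.shape[1]:]=b
cv2.imwrite('pics/k2.png',o)
E
```

```text
3.25 [ 4.69082355e-01  1.52868623e-02 -4.68490518e-01  7.04677689e-05
 -1.08698122e+00 -5.06818385e-01] 0.5849585682291799
(np.float64(0.46109960136229894), np.float64(0.018493099861340512))
start [4.610000e-01 1.860000e-02 2.301000e-01 1.778398e+02]
{"tx": 0.0, "ty": -0.0, "tz": 0.0421, "spin": -0.1}
{"tx": 0.0001, "ty": -0.0001, "tz": 0.042, "spin": -0.1}
-- [4.611000e-01 1.850000e-02 1.460000e-01 1.780398e+02]
```

View pics/k2.png

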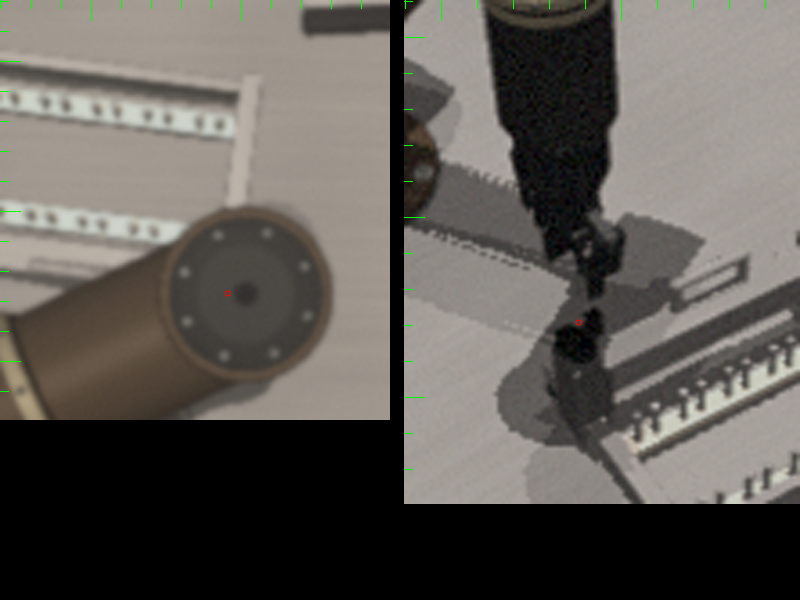

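Call:
{"method": "play_rows", "body": {"deltas": [{"tx": 0, "ty": 0, "tz": 0.028, "spin": 0, "gripper": 0.05}, {"tx": 0, "ty": 0, "tz": 0.028, "spin": 0, "gripper": 0.05}, {"tx": 0, "ty": 0, "tz": 0.028, "spin": 0, "gripper": 0.05}, {"tx": 0, "ty": 0, "tz": 0, "spin": 0, "gripper": 0.0}, {"tx": 0, "ty": 0, "tz": 0, "spin": 0, "gripper": 0.0}, {"tx": 0, "ty": 0, "tz": 0, "spin": 0, "gripper": 0.0}, {"tx": 0, "ty": 0, "tz": 0, "spin": 0, "gripper": 0.0}, {"tx": 0, "ty": 0, "tz": 0, "spin": 0, "gripper": 0.0}, {"tx": 0, "ty": 0, "tz": 0, "spin": 0, "gripper": 0.0}], "grip_force": 60}}

```text
clock: 4.47
tool_pos: [0.462, 0.018, 0.1474]
tcp_rot: [-2.178, 2.262, -0.003]
force: [2.7, -5.9, 1.4]
gripper_width: 0.129
gripper_force: 58.8
```

Call:
{"method": "play_rows", "body": {"deltas": [{"tx": 0, "ty": 0, "tz": 0, "spin": -8.5, "gripper": 0.0}, {"tx": 0, "ty": 0, "tz": 0, "spin": -8.5, "gripper": 0.0}, {"tx": 0, "ty": 0, "tz": 0, "spin": -8.5, "gripper": 0.0}, {"tx": 0, "ty": 0, "tz": 0, "spin": -8.5, "gripper": 0.0}, {"tx": 0, "ty": 0, "tz": 0, "spin": -8.5, "gripper": 0.0}, {"tx": 0, "ty": 0, "tz": 0, "spin": -8.5, "gripper": 0.0}, {"tx": 0, "ty": 0, "tz": 0, "spin": -8.5, "gripper": 0.0}, {"tx": 0, "ty": 0, "tz": 0, "spin": -8.5, "gripper": 0.0}, {"tx": 0, "ty": 0, "tz": 0, "spin": -8.5, "gripper": 0.0}, {"tx": 0, "ty": 0, "tz": 0, "spin": 0, "gripper": 0.0}]}}

```text
clock: 5.72
tool_pos: [0.4618, 0.0181, 0.1474]
tcp_rot: [-3.112, 0.43, -0.003]
force: [1.4, -5.2, 6.8]
gripper_width: 0.131
gripper_force: 59.4
```

```bash
python3 - <<'E'
from plan import *
o=robot.get_obs(); print(o["wrist_torque"]); plan([])
E
```

```text
[-1.92541287 -0.13245092  0.22508058]
start [ 4.618000e-01  1.810000e-02  1.474000e-01 -1.057204e+02]
```

Call:
{"method": "play_rows", "body": {"deltas": [{"tx": 0, "ty": 0, "tz": 0, "spin": -5, "gripper": 0.0}, {"tx": 0, "ty": 0, "tz": 0, "spin": -5, "gripper": 0.0}, {"tx": 0, "ty": 0, "tz": 0, "spin": 0, "gripper": 0.0}, {"tx": 0, "ty": 0, "tz": 0, "spin": 0, "gripper": 0.0}]}}

```text
clock: 6.22
tool_pos: [0.4618, 0.0181, 0.1474]
tcp_rot: [3.137, -0.161, 0.003]
force: [0.2, -6.1, 7.1]
gripper_width: 0.127
gripper_force: 59.6
```

```bash
python3 - <<'E'
from plan import *
o=robot.get_obs(); print(o["wrist_torque"]); plan([])
E
```

```text
[-2.03290906 -0.11346725  0.08386104]
start [ 4.61800e-01  1.81000e-02  1.47400e-01 -9.58823e+01]
```

```bash
python3 - <<'E'
from plan import *
s=(.461,.0185,.146,264.5)
plan([(s[0],s[1],.215,264.5),(*cw(-.102,0),.215,174.15),(*cw(-.102,0),.148,174.15)],start=s,dmax=.055,amax=10.2)
E
```

```text
start [4.610e-01 1.850e-02 1.460e-01 2.645e+02]
{"tx": 0.0, "ty": 0.0, "tz": -0.0345, "spin": -0.0}
{"tx": 0.0, "ty": 0.0, "tz": -0.0345, "spin": -0.0}
-- [4.610e-01 1.850e-02 2.150e-01 2.645e+02]
{"tx": 0.0004, "ty": -0.015, "tz": -0.0, "spin": 10.0}
{"tx": -0.0022, "ty": -0.0148, "tz": -0.0, "spin": 10.0}
{"tx": -0.0047, "ty": -0.0143, "tz": -0.0, "spin": 10.0}
{"tx": -0.0071, "ty": -0.0132, "tz": -0.0, "spin": 10.0}
{"tx": -0.0093, "ty": -0.0118, "tz": -0.0, "spin": 10.0}
{"tx": -0.0112, "ty": -0.01, "tz": -0.0, "spin": 10.0}
{"tx": -0.0128, "ty": -0.0079, "tz": -0.0, "spin": 10.0}
{"tx": -0.0139, "ty": -0.0055, "tz": -0.0, "spin": 10.0}
{"tx": -0.0147, "ty": -0.003, "tz": -0.0, "spin": 10.0}
-- [4.778e-01 1.525e-01 2.150e-01 1.745e+02]
{"tx": 0.0, "ty": -0.0, "tz": 0.0335, "spin": 0.2}
{"tx": 0.0, "ty": -0.0, "tz": 0.0335, "spin": 0.2}
-- [4.778e-01 1.525e-01 1.480e-01 1.741e+02]
```

Call:
{"method": "play_rows", "body": {"deltas": [{"tx": 0, "ty": 0, "tz": 0, "spin": 0, "gripper": 0.05}, {"tx": 0, "ty": 0, "tz": 0, "spin": 0, "gripper": 0.05}, {"tx": 0, "ty": 0, "tz": 0, "spin": 0, "gripper": 0.05}, {"tx": 0, "ty": 0, "tz": 0, "spin": 0, "gripper": 0.05}, {"tx": 0, "ty": 0, "tz": -0.0345, "spin": 0, "gripper": 0.05}, {"tx": 0, "ty": 0, "tz": -0.0345, "spin": 0, "gripper": 0.05}]}}

```text
clock: 6.98
tool_pos: [0.4608, 0.0184, 0.2155]
tcp_rot: [3.137, -0.156, -0.002]
force: [0.1, -0.1, -0.7]
gripper_width: 0.591
gripper_force: 0.0
```

Call:
{"method": "play_rows", "body": {"deltas": [{"tx": 0.0004, "ty": -0.015, "tz": 0, "spin": 10, "gripper": 0.05}, {"tx": -0.0022, "ty": -0.0148, "tz": 0, "spin": 10, "gripper": 0.05}, {"tx": -0.0047, "ty": -0.0143, "tz": 0, "spin": 10, "gripper": 0.05}, {"tx": -0.0071, "ty": -0.0132, "tz": 0, "spin": 10, "gripper": 0.05}, {"tx": -0.0093, "ty": -0.0118, "tz": 0, "spin": 10, "gripper": 0.05}, {"tx": -0.0112, "ty": -0.01, "tz": 0, "spin": 10, "gripper": 0.05}, {"tx": -0.0128, "ty": -0.0079, "tz": 0, "spin": 10, "gripper": 0.05}, {"tx": -0.0139, "ty": -0.0055, "tz": 0, "spin": 10, "gripper": 0.05}, {"tx": -0.0147, "ty": -0.003, "tz": 0, "spin": 10, "gripper": 0.05}, {"tx": 0, "ty": 0, "tz": 0, "spin": 0, "gripper": 0.05}]}}

```text
clock: 8.22
tool_pos: [0.4784, 0.1531, 0.2148]
tcp_rot: [2.109, -2.328, -0.0]
force: [0.1, -0.1, -0.2]
gripper_width: 0.59
gripper_force: 0.0
```

```bash
python3 - <<'E'
from plan import *
o=robot.get_obs(); print(o["force"],o["gripper_width"]); plan([(*cw(-.102,0),.148,174.15)])
s=snap("scene"); crop(s,270,110,390,230,4.5,"b1.png",proj("scene",[[*cw(-.102,0),.154],[*cw(-.102,.036),.154],[*cw(-.102,-.036),.154]]))
E
```

```text
[ 0.09721085 -0.10726515 -0.22376276] 0.5901739921140836
start [4.784000e-01 1.531000e-01 2.148000e-01 1.743703e+02]
{"tx": 0.0004, "ty": 0.0002, "tz": 0.0334, "spin": 0.1}
{"tx": 0.0003, "ty": 0.0003, "tz": 0.0334, "spin": 0.1}
-- [4.778000e-01 1.525000e-01 1.480000e-01 1.741703e+02]
```

View pics/b1.png

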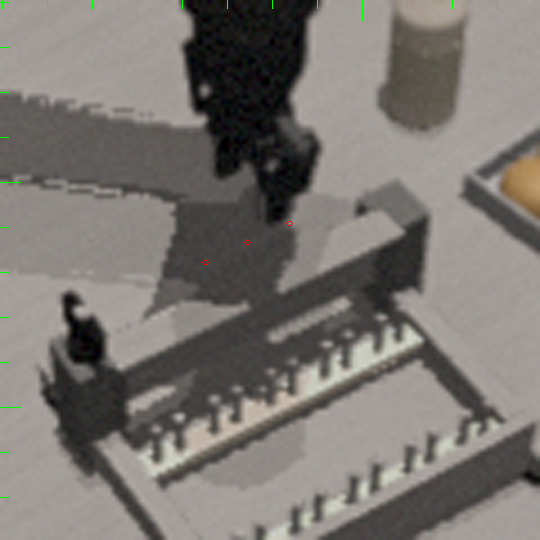

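Call:
{"method": "play_rows", "body": {"deltas": [{"tx": 0, "ty": 0, "tz": 0.0335, "spin": 0.2, "gripper": 0.05}, {"tx": 0, "ty": 0, "tz": 0.0335, "spin": 0.2, "gripper": 0.05}, {"tx": 0, "ty": 0, "tz": 0, "spin": 0, "gripper": 0.05}, {"tx": 0, "ty": 0, "tz": 0, "spin": 0, "gripper": 0.0}, {"tx": 0, "ty": 0, "tz": 0, "spin": 0, "gripper": 0.0}, {"tx": 0, "ty": 0, "tz": 0, "spin": 0, "gripper": 0.0}, {"tx": 0, "ty": 0, "tz": 0, "spin": 0, "gripper": 0.0}, {"tx": 0, "ty": 0, "tz": 0, "spin": 0, "gripper": 0.0}]}}

```text
clock: 9.28
tool_pos: [0.4791, 0.1528, 0.1495]
tcp_rot: [-2.1, 2.333, -0.001]
force: [-1.2, -0.3, 6.3]
gripper_width: 0.117
gripper_force: 58.6
```

```bash
python3 - <<'E'
from plan import *
plan([]); s=(*cw(-.102,0),.148,174.15); plan([(*cw(-.147,0),.148,174.15)],start=s,dmax=.007)
E
```

```text
start [4.791000e-01 1.528000e-01 1.495000e-01 1.739675e+02]
start [4.7780e-01 1.5250e-01 1.4800e-01 1.7415e+02]
{"tx": 0.0, "ty": 0.0064, "tz": -0.0, "spin": -0.0}
{"tx": 0.0, "ty": 0.0064, "tz": -0.0, "spin": -0.0}
{"tx": 0.0, "ty": 0.0064, "tz": -0.0, "spin": -0.0}
{"tx": 0.0, "ty": 0.0064, "tz": -0.0, "spin": -0.0}
{"tx": 0.0, "ty": 0.0065, "tz": -0.0, "spin": -0.0}
{"tx": 0.0, "ty": 0.0064, "tz": -0.0, "spin": -0.0}
{"tx": 0.0, "ty": 0.0065, "tz": -0.0, "spin": -0.0}
-- [4.3310e-01 1.5710e-01 1.4800e-01 1.7415e+02]
```

Call:
{"method": "play_rows", "body": {"deltas": [{"tx": 0, "ty": 0.0065, "tz": 0, "spin": 0, "gripper": 0.0}, {"tx": 0, "ty": 0.0065, "tz": 0, "spin": 0, "gripper": 0.0}, {"tx": 0, "ty": 0.0065, "tz": 0, "spin": 0, "gripper": 0.0}, {"tx": 0, "ty": 0.0065, "tz": 0, "spin": 0, "gripper": 0.0}, {"tx": 0, "ty": 0.0065, "tz": 0, "spin": 0, "gripper": 0.0}, {"tx": 0, "ty": 0.0065, "tz": 0, "spin": 0, "gripper": 0.0}, {"tx": 0, "ty": 0.004, "tz": 0, "spin": 0, "gripper": 0.0}, {"tx": 0, "ty": 0.002, "tz": 0, "spin": 0, "gripper": 0.0}, {"tx": 0, "ty": 0, "tz": 0, "spin": 0, "gripper": 0.0}]}}

```text
clock: 10.4
tool_pos: [0.4358, 0.1573, 0.1496]
tcp_rot: [-2.1, 2.332, -0.004]
force: [10.1, -6.2, 1.2]
gripper_width: 0.113
gripper_force: 59.0
```

Call:
{"method": "play_rows", "body": {"deltas": [{"tx": 0, "ty": 0.002, "tz": 0, "spin": 0, "gripper": 0.0}, {"tx": 0, "ty": 0.002, "tz": 0, "spin": 0, "gripper": 0.0}, {"tx": 0, "ty": 0, "tz": 0, "spin": 0, "gripper": 0.0}, {"tx": 0, "ty": 0, "tz": 0, "spin": 0, "gripper": 0.0}]}}

```text
clock: 10.9
tool_pos: [0.4354, 0.1575, 0.1497]
tcp_rot: [-2.098, 2.328, -0.011]
force: [37.0, -16.2, -18.0]
gripper_width: 0.115
gripper_force: 58.7
```

Call:
{"method": "play_rows", "body": {"deltas": [{"tx": 0, "ty": -0.003, "tz": 0, "spin": 0, "gripper": 0.0}, {"tx": 0, "ty": 0, "tz": 0, "spin": 0, "gripper": 0.05}, {"tx": 0, "ty": 0, "tz": 0, "spin": 0, "gripper": 0.05}, {"tx": 0, "ty": 0, "tz": 0, "spin": 0, "gripper": 0.05}, {"tx": 0, "ty": 0, "tz": 0, "spin": 0, "gripper": 0.05}, {"tx": 0, "ty": 0, "tz": -0.035, "spin": 0, "gripper": 0.05}, {"tx": 0, "ty": 0, "tz": -0.035, "spin": 0, "gripper": 0.05}, {"tx": 0, "ty": 0, "tz": -0.025, "spin": 0, "gripper": 0.05}, {"tx": 0, "ty": 0, "tz": 0, "spin": 0, "gripper": 0.05}]}}

```text
clock: 12.02
tool_pos: [0.4334, 0.1581, 0.245]
tcp_rot: [-2.098, 2.333, -0.0]
force: [-0.3, -0.0, -0.5]
gripper_width: 0.586
gripper_force: 0.0
```

```bash
python3 - <<'E'
from plan import *
plan([])
t=snap("top"); s=snap("scene")
a=crop(t,240,130,370,280,3.5,None,proj("top",[[*cw(x,y),.064] for x in (-.055,.055) for y in (-.1,-.05,0,.05,.1)])); b=crop(t,408,150,504,254,3.5,None)
o=np.zeros((600,800,3),np.uint8); o[:a.shape[0],:a.shape[1]]=a; o[:b.shape[0],-b.shape[1]:]=b
cv2.imwrite('pics/c1.png',o); cv2.imwrite('pics/_t1.png',t[:,:,::-1]); cv2.imwrite('pics/_s1.png',s[:,:,::-1])
E
```

```text
start [4.334000e-01 1.581000e-01 2.450000e-01 1.739449e+02]
```

View pics/c1.png

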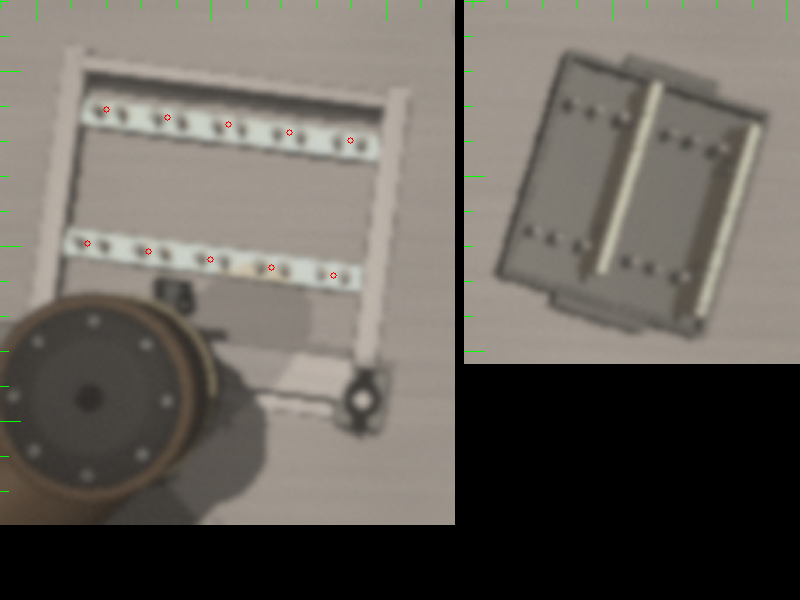

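```bash
cat >> plan.py <<'E'
def plates(im,box=(408,150,504,254),z=.094,thr=None):
    x0,y0,x1,y1=box; g=cv2.cvtColor(im[y0:y1,x0:x1],cv2.COLOR_RGB2GRAY); g=cv2.resize(g,None,fx=4,fy=4,interpolation=cv2.INTER_CUBIC)
    sat=im[y0:y1,x0:x1].astype(int); gr=cv2.resize((sat[:,:,1]*2-sat[:,:,0]).clip(0,255).astype(np.uint8),None,fx=4,fy=4,interpolation=cv2.INTER_CUBIC)
    m=(gr>(thr or 165)).astype(np.uint8); n,l,st,_=cv2.connectedComponentsWithStats(m); out=[]
    for i in range(1,n):
        if st[i,4]<800: continue
        v,u=np.nonzero(l==i); (cx,cy),wh,_=cv2.minAreaRect(np.c_[u,v].astype(np.float32))
        P=np.array([atz("top",(x0+(a+.5)/4-.5,y0+(b+.5)/4-.5),z)[:2] for a,b in zip(u[::3],v[::3])])
        mu=P.mean(0); w,V=np.linalg.eigh(np.cov((P-mu).T)); d=V[:,1]*np.sign(V[0,1]); t=(P-mu)@d; q=(P-mu)@V[:,0]
        mid=mu+d*(t.max()+t.min())/2; yaw=np.degrees(np.arctan2(d[1],d[0])); out.append((*mid,yaw)); print("plate mid",mid.round(4),"mean",mu.round(4),"yaw",yaw.round(2),"len",np.ptp(t).round(3),"wid",np.ptp(q).round(4))
    return out
E
python3 - <<'E'
from plan import *
t=cv2.imread('pics/_t1.png')[:,:,::-1]
x=t[195:215,440:495].astype(int); print(x[10,:,0].tolist()); print(x[10,:,1].tolist())
for th in (145,165,185): plates(t,thr=th); print()
E
```

```text
[126, 126, 125, 124, 125, 122, 110, 98, 92, 90, 93, 111, 148, 182, 184, 158, 134, 125, 124, 124, 122, 122, 121, 123, 122, 123, 121, 121, 121, 120, 120, 120, 121, 119, 120, 117, 111, 101, 93, 89, 90, 89, 91, 116, 156, 183, 182, 157, 135, 139, 149, 154, 155, 154, 154]
[122, 122, 122, 121, 120, 118, 105, 92, 85, 83, 87, 105, 143, 178, 182, 154, 129, 120, 118, 119, 118, 118, 117, 118, 118, 118, 117, 117, 117, 116, 116, 115, 116, 114, 115, 113, 107, 95, 87, 84, 84, 83, 85, 108, 151, 179, 179, 153, 130, 132, 141, 145, 146, 146, 146]
plate mid [ 0.5434 -0.2837] mean [ 0.5427 -0.2835] yaw -16.11 len 0.157 wid 0.0082
plate mid [ 0.5122 -0.3624] mean [ 0.5127 -0.3626] yaw -15.93 len 0.156 wid 0.0082
plate mid [ 0.4072 -0.2437] mean [ 0.4074 -0.2423] yaw 80.22 len 0.113 wid 0.0341
Traceback (most recent call last):
  File "plan.py", line 29, in plates
    P=np.array([atz("top",(x0+(a+.5)/4-.5,y0+(b+.5)/4-.5),z)[:2] for a,b in zip(u[::3],v[::3])])
                ~~~^^^^^^^^^^^^^^^^^^^^^^^^^^^^^^^^^^^^^^^^^
  File "h.py", line 16, in atz
    o,v=ray(n,uv); return o+v*(z-o[2])/v[2]
        ~~~^^^^^^
  File "h.py", line 12, in ray
    K,k1,T=cam(n); d=np.linalg.solve(K[:2,:2],np.array(uv,float)-K[:2,2]); s=d.copy()
           ~~~^^^
  File "h.py", line 6, in cam
    p=robot.camera_params(n); return np.array(p["intrinsics"]),p["k1"],np.array(p["camera_from_world"])
ValueError: time passes only in moves, steps and waits
```

```bash
sed -i 's/^def cam(n):/import functools\n@functools.lru_cache(None)\ndef cam(n):/' h.py; python3 - <<'E'
from plan import *
p=(.5434,-.2836)
plan([(*p,.18,254)],amax=9,dmax=.05)
E
```

```text
start [4.323000e-01 1.574000e-01 2.427000e-01 1.739226e+02]
{"tx": 0.0427, "ty": -0.0157, "tz": 0.0063, "spin": -8.0}
{"tx": 0.0444, "ty": -0.0096, "tz": 0.0063, "spin": -8.0}
{"tx": 0.0454, "ty": -0.0034, "tz": 0.0063, "spin": -8.0}
{"tx": 0.0454, "ty": 0.003, "tz": 0.0063, "spin": -8.0}
{"tx": 0.0445, "ty": 0.0093, "tz": 0.0063, "spin": -8.0}
{"tx": 0.0428, "ty": 0.0154, "tz": 0.0062, "spin": -8.0}
{"tx": 0.0402, "ty": 0.0212, "tz": 0.0063, "spin": -8.0}
{"tx": 0.0369, "ty": 0.0266, "tz": 0.0062, "spin": -8.0}
{"tx": 0.0328, "ty": 0.0314, "tz": 0.0063, "spin": -8.0}
{"tx": 0.0282, "ty": 0.0357, "tz": 0.0062, "spin": -8.0}
-- [ 5.434000e-01 -2.836000e-01  1.800000e-01  2.539226e+02]
```

Call:
{"method": "play_rows", "body": {"deltas": [{"tx": 0.0427, "ty": -0.0157, "tz": 0.0063, "spin": -8.0, "gripper": 0.045}, {"tx": 0.0444, "ty": -0.0096, "tz": 0.0063, "spin": -8.0, "gripper": 0.045}, {"tx": 0.0454, "ty": -0.0034, "tz": 0.0063, "spin": -8.0, "gripper": 0.045}, {"tx": 0.0454, "ty": 0.003, "tz": 0.0063, "spin": -8.0, "gripper": 0.045}, {"tx": 0.0445, "ty": 0.0093, "tz": 0.0063, "spin": -8.0, "gripper": 0.045}, {"tx": 0.0428, "ty": 0.0154, "tz": 0.0062, "spin": -8.0, "gripper": 0.045}, {"tx": 0.0402, "ty": 0.0212, "tz": 0.0063, "spin": -8.0, "gripper": 0.045}, {"tx": 0.0369, "ty": 0.0266, "tz": 0.0062, "spin": -8.0, "gripper": 0.045}, {"tx": 0.0328, "ty": 0.0314, "tz": 0.0063, "spin": -8.0, "gripper": 0.045}, {"tx": 0.0282, "ty": 0.0357, "tz": 0.0062, "spin": -8.0, "gripper": 0.045}]}}

```text
clock: 13.38
tool_pos: [0.5433, -0.2849, 0.1785]
tcp_rot: [-3.111, 0.432, 0.004]
force: [0.7, 0.3, 0.8]
gripper_width: 0.531
gripper_force: 0.0
```

Call:
{"method": "play_rows", "body": {"deltas": [{"tx": 0, "ty": 0, "tz": 0, "spin": 0, "gripper": 0.045}, {"tx": 0, "ty": 0, "tz": 0, "spin": 0, "gripper": 0.045}, {"tx": 0, "ty": 0, "tz": 0, "spin": 0, "gripper": 0.045}]}}

```text
clock: 13.75
tool_pos: [0.5435, -0.2827, 0.1802]
tcp_rot: [-3.111, 0.439, 0.0]
force: [-0.1, 0.3, 1.1]
gripper_width: 0.527
gripper_force: 0.0
```

```bash
python3 - <<'E'
from plan import *
p=(.5434,-.2836); print(robot.get_obs()["qpos"])
plan([(*p,.18,254)])
s=snap("scene");t=snap("top")
P=[[p[0]+k*.08*np.cos(np.radians(-16)),p[1]+k*.08*np.sin(np.radians(-16)),.094] for k in (-1,0,1)]
a=crop(t,400,110,520,250,3.2,None,proj("top",P)); b=crop(s,165,170,275,315,3.6,None,proj("scene",P))
o=np.zeros((600,800,3),np.uint8); o[:a.shape[0],:a.shape[1]]=a; o[:b.shape[0],-b.shape[1]:]=b
cv2.imwrite('pics/p1.png',o)
E
```

```text
[-1.61298195e-01  3.09981141e-01 -2.26386927e-01 -1.80302053e-04
 -1.03472014e+00  1.45174862e+00]
start [   0.5435   -0.2827    0.1802 -106.0679]
{"tx": 0.0001, "ty": 0.0009, "tz": 0.0002, "spin": -0.1}
-- [   0.5434   -0.2836    0.18   -105.9679]
```

View pics/p1.png

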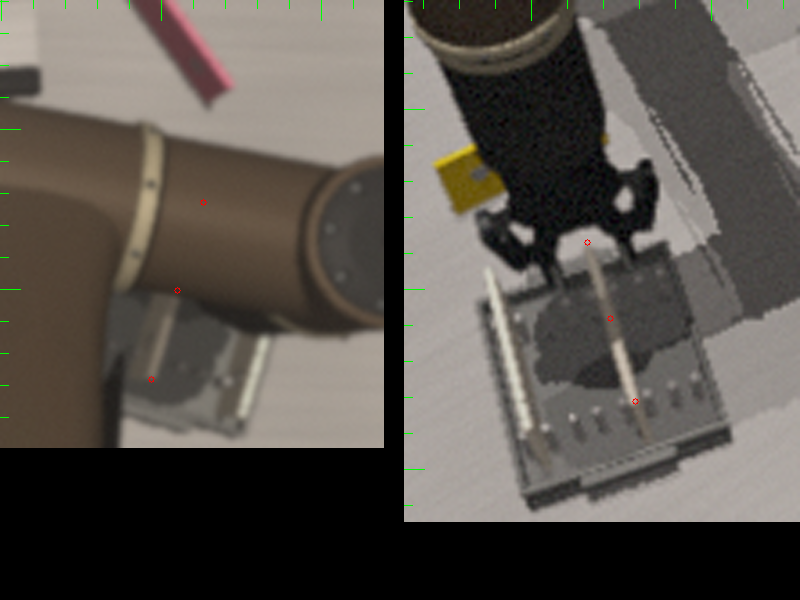

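Call:
{"method": "play_rows", "body": {"deltas": [{"tx": 0, "ty": 0.0009, "tz": 0.036, "spin": 0, "gripper": 0.045}, {"tx": 0, "ty": 0, "tz": 0.035, "spin": 0, "gripper": 0.045}, {"tx": 0, "ty": 0, "tz": 0.035, "spin": 0, "gripper": 0.045}, {"tx": 0, "ty": 0, "tz": 0, "spin": 0, "gripper": 0.045}, {"tx": 0, "ty": 0, "tz": 0, "spin": 0, "gripper": 0.0}, {"tx": 0, "ty": 0, "tz": 0, "spin": 0, "gripper": 0.0}, {"tx": 0, "ty": 0, "tz": 0, "spin": 0, "gripper": 0.0}, {"tx": 0, "ty": 0, "tz": 0, "spin": 0, "gripper": 0.0}, {"tx": 0, "ty": 0, "tz": 0, "spin": 0, "gripper": 0.0}, {"tx": 0, "ty": 0, "tz": 0, "spin": 0, "gripper": 0.0}]}}

```text
clock: 15.1
tool_pos: [0.5446, -0.2847, 0.0763]
tcp_rot: [3.11, -0.439, 0.005]
force: [-1.0, 0.4, 7.4]
gripper_width: 0.087
gripper_force: 59.7
```

```bash
python3 - <<'E'
from plan import *
plan([])
E
```

```text
start [ 5.446000e-01 -2.847000e-01  7.630000e-02 -1.060601e+02]
```

```bash
python3 - <<'E'
from plan import *
o=(.5433,-.2836,.074,253.95); q=cw(-.015,0); print(q)
plan([(o[0],o[1],.214,253.95),(q[0],q[1]-.0005,.214,264.15),(q[0],q[1]-.0005,.14,264.15)],start=o,dmax=.045)
E
```

```text
(np.float64(0.5643779623714474), np.float64(0.14362734835975918))
start [ 5.4330e-01 -2.8360e-01  7.4000e-02  2.5395e+02]
{"tx": 0.0, "ty": 0.0, "tz": -0.035, "spin": -0.0}
{"tx": 0.0, "ty": 0.0, "tz": -0.035, "spin": -0.0}
{"tx": 0.0, "ty": 0.0, "tz": -0.035, "spin": -0.0}
{"tx": 0.0, "ty": 0.0, "tz": -0.035, "spin": -0.0}
-- [ 5.4330e-01 -2.8360e-01  2.1400e-01  2.5395e+02]
{"tx": -0.0098, "ty": -0.0416, "tz": 0.0, "spin": -1.0}
{"tx": -0.009, "ty": -0.0418, "tz": 0.0, "spin": -1.0}
{"tx": -0.0083, "ty": -0.0419, "tz": 0.0, "spin": -1.0}
{"tx": -0.0076, "ty": -0.042, "tz": 0.0, "spin": -1.0}
{"tx": -0.0068, "ty": -0.0422, "tz": 0.0, "spin": -1.0}
{"tx": -0.0061, "ty": -0.0423, "tz": 0.0, "spin": -1.0}
{"tx": -0.0054, "ty": -0.0424, "tz": 0.0, "spin": -1.0}
{"tx": -0.0046, "ty": -0.0425, "tz": 0.0, "spin": -1.0}
{"tx": -0.0039, "ty": -0.0425, "tz": 0.0, "spin": -1.0}
{"tx": -0.0032, "ty": -0.0426, "tz": 0.0, "spin": -1.0}
-- [5.6440e-01 1.4310e-01 2.1400e-01 2.6395e+02]
{"tx": -0.0, "ty": 0.0, "tz": 0.037, "spin": -0.1}
{"tx": -0.0, "ty": 0.0, "tz": 0.037, "spin": -0.1}
-- [5.6440e-01 1.4310e-01 1.4000e-01 2.6415e+02]
```

Call:
{"method": "play_rows", "body": {"deltas": [{"tx": 0, "ty": 0, "tz": -0.02, "spin": 0, "gripper": 0.0}, {"tx": 0, "ty": 0, "tz": -0.035, "spin": 0, "gripper": 0.0}, {"tx": 0, "ty": 0, "tz": -0.035, "spin": 0, "gripper": 0.0}, {"tx": 0, "ty": 0, "tz": -0.035, "spin": 0, "gripper": 0.0}, {"tx": 0, "ty": 0, "tz": -0.015, "spin": 0, "gripper": 0.0}, {"tx": 0, "ty": 0, "tz": 0, "spin": 0, "gripper": 0.0}]}}

```text
clock: 15.85
tool_pos: [0.5437, -0.2844, 0.215]
tcp_rot: [-3.11, 0.44, -0.003]
force: [0.7, -0.3, -2.4]
gripper_width: 0.085
gripper_force: 58.5
```

Call:
{"method": "play_rows", "body": {"deltas": [{"tx": -0.0098, "ty": -0.0416, "tz": 0, "spin": -1.0, "gripper": 0.0}, {"tx": -0.009, "ty": -0.0418, "tz": 0, "spin": -1.0, "gripper": 0.0}, {"tx": -0.0083, "ty": -0.0419, "tz": 0, "spin": -1.0, "gripper": 0.0}, {"tx": -0.0076, "ty": -0.042, "tz": 0, "spin": -1.0, "gripper": 0.0}, {"tx": -0.0068, "ty": -0.0422, "tz": 0, "spin": -1.0, "gripper": 0.0}, {"tx": -0.0061, "ty": -0.0423, "tz": 0, "spin": -1.0, "gripper": 0.0}, {"tx": -0.0054, "ty": -0.0424, "tz": 0, "spin": -1.0, "gripper": 0.0}, {"tx": -0.0046, "ty": -0.0425, "tz": 0, "spin": -1.0, "gripper": 0.0}, {"tx": -0.0039, "ty": -0.0425, "tz": 0, "spin": -1.0, "gripper": 0.0}, {"tx": -0.0032, "ty": -0.0426, "tz": 0, "spin": -1.2, "gripper": 0.0}]}}

```text
clock: 17.1
tool_pos: [0.5638, 0.1434, 0.2122]
tcp_rot: [3.136, -0.16, -0.004]
force: [0.3, 0.1, -2.4]
gripper_width: 0.085
gripper_force: 58.8
```

Call:
{"method": "play_rows", "body": {"deltas": [{"tx": 0, "ty": 0, "tz": 0, "spin": 0, "gripper": 0.0}, {"tx": 0, "ty": 0, "tz": 0.025, "spin": 0, "gripper": 0.0}, {"tx": 0, "ty": 0, "tz": 0.025, "spin": 0, "gripper": 0.0}, {"tx": 0, "ty": 0, "tz": 0.024, "spin": 0, "gripper": 0.0}, {"tx": 0, "ty": 0, "tz": 0, "spin": 0, "gripper": 0.0}, {"tx": 0, "ty": 0, "tz": 0, "spin": 0, "gripper": 0.0}]}}

```text
clock: 17.85
tool_pos: [0.565, 0.1419, 0.1405]
tcp_rot: [3.137, -0.162, -0.0]
force: [-0.2, 0.7, -0.6]
gripper_width: 0.086
gripper_force: 58.9
```

```bash
python3 - <<'E'
from plan import *
q=cw(-.015,0); plan([(q[0],q[1]-.0005,.140,264.15)]); o=robot.get_obs(); print(o["gripper_width"],o["force"],o["qpos"])
s=snap("scene");t=snap("top"); cv2.imwrite('pics/_t2.png',t[:,:,::-1])
P=proj("scene",[[*cw(x,y),.064] for x in (.055,) for y in (-.00975,.00975)]+[[*cw(x,0),.078] for x in (-.095,.065)])
crop(s,285,95,410,225,4.4,"i1.png",P)
E
```

```text
start [  0.565    0.1419   0.1405 -95.8963]
{"tx": -0.0007, "ty": -0.0012, "tz": 0.0005, "spin": -0.0}
-- [  0.5644   0.1432   0.14   -95.8963]
0.08621377454005738 [-0.15350469  0.73393919 -0.57501454] [ 5.81739018e-01  3.02355644e-01 -3.40856248e-01  3.04698711e-04
 -9.27886552e-01  8.85964957e-01]
```

View pics/i1.png

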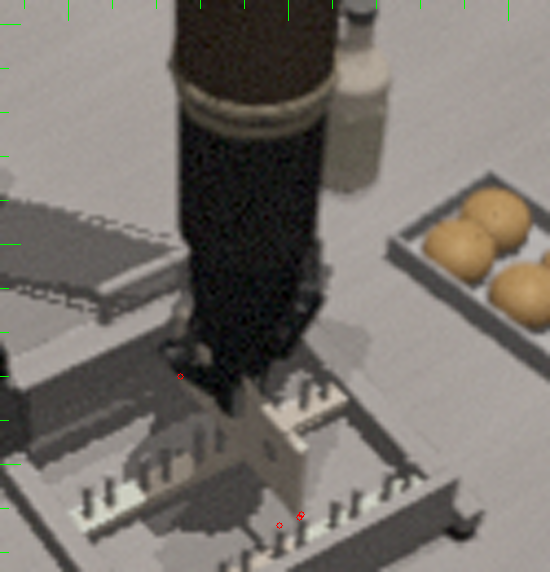

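Call:
{"method": "play_rows", "body": {"deltas": [{"tx": 0, "ty": 0, "tz": 0, "spin": 0, "gripper": 0.0}, {"tx": 0, "ty": 0, "tz": 0, "spin": 0, "gripper": 0.0}]}}

```text
clock: 18.2
tool_pos: [0.565, 0.1424, 0.1409]
tcp_rot: [-3.137, 0.161, -0.001]
force: [0.1, 1.0, -2.0]
gripper_width: 0.091
gripper_force: 58.9
```

Call:
{"method": "play_rows", "body": {"deltas": [{"tx": 0, "ty": 0, "tz": 0, "spin": 0, "gripper": 0.0}]}}

```text
clock: 18.32
tool_pos: [0.5648, 0.1423, 0.1406]
tcp_rot: [-3.137, 0.161, -0.001]
force: [-0.4, -0.3, -2.1]
gripper_width: 0.084
gripper_force: 58.9
```

Call:
{"method": "play_rows", "body": {"deltas": [{"tx": 0, "ty": 0, "tz": 0, "spin": 0, "gripper": 0.0}]}}

```text
clock: 18.45
tool_pos: [0.5648, 0.1423, 0.1404]
tcp_rot: [-3.137, 0.161, -0.0]
force: [0.0, 0.0, -1.5]
gripper_width: 0.088
gripper_force: 58.9
```

```bash
python3 - <<'E'
from h import *
P=[]
for i in range(6):
    s=snap("scene"); P.append(robot.get_obs()["tool_pos"])
print(np.array(P).round(4))
np.save('s.npy',s)
# pin/plate columns: brightness along line through back-slot pin tips
E
```

```text
[[0.5648 0.1423 0.1403]
 [0.5648 0.1423 0.1403]
 [0.5648 0.1423 0.1403]
 [0.5648 0.1423 0.1403]
 [0.5648 0.1423 0.1403]
 [0.5648 0.1423 0.1403]]
```

Call:
{"method": "play_rows", "body": {"deltas": [{"tx": 0, "ty": -0.0006, "tz": 0.005, "spin": 0, "gripper": 0.0}, {"tx": 0, "ty": 0, "tz": 0.006, "spin": 0, "gripper": 0.0}, {"tx": 0, "ty": 0, "tz": 0.006, "spin": 0, "gripper": 0.0}, {"tx": 0, "ty": 0, "tz": 0.005, "spin": 0, "gripper": 0.0}, {"tx": 0, "ty": 0, "tz": 0.002, "spin": 0, "gripper": 0.0}, {"tx": 0, "ty": 0, "tz": 0, "spin": 0, "gripper": 0.0}]}}

```text
clock: 19.5
tool_pos: [0.5648, 0.1428, 0.1162]
tcp_rot: [3.137, -0.161, -0.0]
force: [-0.3, -0.1, -1.5]
gripper_width: 0.086
gripper_force: 58.9
```

Call:
{"method": "play_rows", "body": {"deltas": [{"tx": 0, "ty": 0, "tz": 0.006, "spin": 0, "gripper": 0.0}, {"tx": 0, "ty": 0, "tz": 0.006, "spin": 0, "gripper": 0.0}, {"tx": 0, "ty": 0, "tz": 0.006, "spin": 0, "gripper": 0.0}, {"tx": 0, "ty": 0, "tz": 0.006, "spin": 0, "gripper": 0.0}, {"tx": 0, "ty": 0, "tz": 0.004, "spin": 0, "gripper": 0.0}, {"tx": 0, "ty": 0, "tz": 0, "spin": 0, "gripper": 0.0}, {"tx": 0, "ty": 0, "tz": 0, "spin": 0, "gripper": 0.0}]}}

```text
clock: 20.38
tool_pos: [0.565, 0.1429, 0.0885]
tcp_rot: [-3.137, 0.161, -0.0]
force: [0.3, 0.0, -1.8]
gripper_width: 0.088
gripper_force: 58.9
```

Call:
{"method": "play_rows", "body": {"deltas": [{"tx": 0, "ty": 0, "tz": 0.0015, "spin": 0, "gripper": 0.0}, {"tx": 0, "ty": 0, "tz": 0.001, "spin": 0, "gripper": 0.0}, {"tx": 0, "ty": 0, "tz": 0, "spin": 0, "gripper": 0.0}, {"tx": 0, "ty": 0, "tz": 0, "spin": 0, "gripper": 0.0}]}}

```text
clock: 20.88
tool_pos: [0.5649, 0.1429, 0.0863]
tcp_rot: [-3.137, 0.161, -0.001]
force: [-3.4, 0.1, 5.5]
gripper_width: 0.086
gripper_force: 60.0
```

Call:
{"method": "play_rows", "body": {"deltas": [{"tx": 0, "ty": 0, "tz": 0, "spin": 0, "gripper": 0.03}, {"tx": 0, "ty": 0, "tz": 0, "spin": 0, "gripper": 0.03}, {"tx": 0, "ty": 0, "tz": 0, "spin": 0, "gripper": 0.03}, {"tx": 0, "ty": 0, "tz": 0, "spin": 0, "gripper": 0.03}, {"tx": 0, "ty": 0, "tz": -0.03, "spin": 0, "gripper": 0.03}, {"tx": 0, "ty": 0, "tz": -0.04, "spin": 0, "gripper": 0.03}, {"tx": 0, "ty": 0, "tz": -0.04, "spin": 0, "gripper": 0.03}, {"tx": 0, "ty": 0, "tz": 0, "spin": 0, "gripper": 0.045}, {"tx": 0, "ty": 0, "tz": 0, "spin": 0, "gripper": 0.045}]}}

```text
clock: 22.0
tool_pos: [0.5645, 0.1428, 0.1955]
tcp_rot: [-3.137, 0.161, 0.0]
force: [-0.3, -0.4, 0.1]
gripper_width: 0.527
gripper_force: 0.0
```

```bash
python3 - <<'E'
from plan import *
plan([]); t=snap("top");s=snap("scene")
a=crop(t,250,130,510,260,3.05,None); b=crop(s,280,110,400,220,2.2,None); c=crop(s,175,225,265,315,2.2,None)
o=np.zeros((600,800,3),np.uint8); o[:a.shape[0],:a.shape[1]]=a[:,:800]
h=600-a.shape[0]; o[a.shape[0]:a.shape[0]+min(h,b.shape[0]),:b.shape[1]]=b[:h]; o[a.shape[0]:a.shape[0]+min(h,c.shape[0]),400:400+c.shape[1]]=c[:h]
cv2.imwrite('pics/i2.png',o)
plates(t,thr=145)
E
```

```text
start [  0.5645   0.1428   0.1955 -95.8918]
plate mid [ 0.541  -0.2852] mean [ 0.5507 -0.284 ] yaw 6.58 len 0.309 wid 0.2927
plate mid [ 0.5123 -0.3627] mean [ 0.5124 -0.3627] yaw -16.06 len 0.158 wid 0.0097
```

View pics/i2.png

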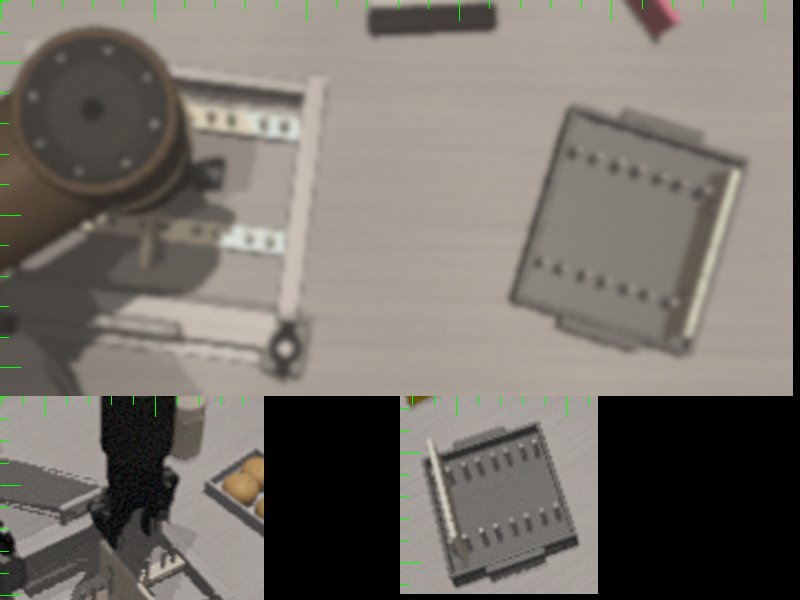

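```bash
python3 - <<'E'
from plan import *
plan([(.5123,-.3630,.18,254)],dmax=.052)
E
```

```text
start [  0.5643   0.1426   0.1947 -95.8881]
{"tx": 0.0, "ty": 0.0508, "tz": 0.0015, "spin": 1.0}
{"tx": 0.0009, "ty": 0.0508, "tz": 0.0015, "spin": 1.0}
{"tx": 0.0018, "ty": 0.0508, "tz": 0.0015, "spin": 1.0}
{"tx": 0.0027, "ty": 0.0508, "tz": 0.0015, "spin": 1.0}
{"tx": 0.0036, "ty": 0.0507, "tz": 0.0015, "spin": 1.0}
{"tx": 0.0044, "ty": 0.0506, "tz": 0.0014, "spin": 1.0}
{"tx": 0.0053, "ty": 0.0506, "tz": 0.0015, "spin": 1.0}
{"tx": 0.0062, "ty": 0.0504, "tz": 0.0014, "spin": 1.0}
{"tx": 0.0071, "ty": 0.0503, "tz": 0.0015, "spin": 1.0}
{"tx": 0.008, "ty": 0.0502, "tz": 0.0014, "spin": 1.0}
-- [   0.5123   -0.363     0.18   -105.8881]
```

Call:
{"method": "play_rows", "body": {"deltas": [{"tx": 0.0, "ty": 0.0508, "tz": 0.0015, "spin": 1.0, "gripper": 0.045}, {"tx": 0.0009, "ty": 0.0508, "tz": 0.0015, "spin": 1.0, "gripper": 0.045}, {"tx": 0.0018, "ty": 0.0508, "tz": 0.0015, "spin": 1.0, "gripper": 0.045}, {"tx": 0.0027, "ty": 0.0508, "tz": 0.0015, "spin": 1.0, "gripper": 0.045}, {"tx": 0.0036, "ty": 0.0507, "tz": 0.0015, "spin": 1.0, "gripper": 0.045}, {"tx": 0.0044, "ty": 0.0506, "tz": 0.0014, "spin": 1.0, "gripper": 0.045}, {"tx": 0.0053, "ty": 0.0506, "tz": 0.0015, "spin": 1.0, "gripper": 0.045}, {"tx": 0.0062, "ty": 0.0504, "tz": 0.0014, "spin": 1.0, "gripper": 0.045}, {"tx": 0.0071, "ty": 0.0503, "tz": 0.0015, "spin": 1.0, "gripper": 0.045}, {"tx": 0.008, "ty": 0.0502, "tz": 0.0014, "spin": 1.0, "gripper": 0.045}]}}

```text
clock: 23.35
tool_pos: [0.5122, -0.3642, 0.1798]
tcp_rot: [-3.111, 0.435, 0.003]
force: [0.6, 0.8, 0.8]
gripper_width: 0.525
gripper_force: 0.0
```

Call:
{"method": "play_rows", "body": {"deltas": [{"tx": 0, "ty": 0, "tz": 0, "spin": 0, "gripper": 0.045}, {"tx": 0, "ty": 0, "tz": 0, "spin": 0, "gripper": 0.045}, {"tx": 0, "ty": 0, "tz": 0, "spin": 0, "gripper": 0.045}, {"tx": 0, "ty": 0, "tz": 0, "spin": 0, "gripper": 0.045}]}}

```text
clock: 23.85
tool_pos: [0.5133, -0.3617, 0.1813]
tcp_rot: [-3.112, 0.432, -0.0]
force: [-0.2, 0.2, 0.6]
gripper_width: 0.525
gripper_force: 0.0
```

```bash
python3 - <<'E'
from plan import *
plan([(.5123,-.3630,.075,254)])
s=snap("scene"); p=(.5123,-.3630)
P=[[p[0]+k*.08*np.cos(np.radians(-16)),p[1]+k*.08*np.sin(np.radians(-16)),.094] for k in (-1,0,1)]
crop(s,165,190,275,315,3.6,"p2.png",proj("scene",P))
E
```

```text
start [   0.5133   -0.3617    0.1813 -105.7951]
{"tx": -0.0002, "ty": 0.0005, "tz": 0.0354, "spin": 0.1}
{"tx": -0.0002, "ty": 0.0005, "tz": 0.0354, "spin": 0.1}
{"tx": -0.0002, "ty": 0.0005, "tz": 0.0355, "spin": 0.1}
-- [ 5.123000e-01 -3.630000e-01  7.500000e-02 -1.060951e+02]
```

View pics/p2.png

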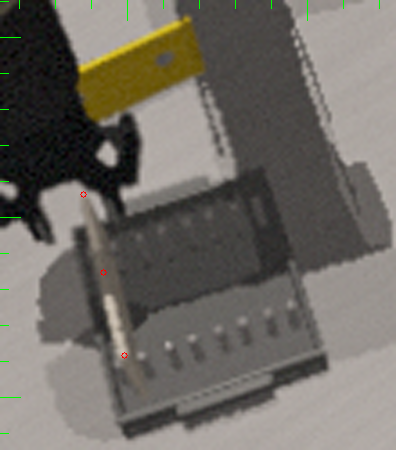

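Call:
{"method": "play_rows", "body": {"deltas": [{"tx": -0.0002, "ty": 0.0005, "tz": 0.035, "spin": 0.1, "gripper": 0.045}, {"tx": -0.0002, "ty": 0.0005, "tz": 0.035, "spin": 0.1, "gripper": 0.045}, {"tx": -0.0002, "ty": 0.0005, "tz": 0.036, "spin": 0.1, "gripper": 0.045}, {"tx": 0, "ty": 0, "tz": 0, "spin": 0, "gripper": 0.045}, {"tx": 0, "ty": 0, "tz": 0, "spin": 0, "gripper": 0.0}, {"tx": 0, "ty": 0, "tz": 0, "spin": 0, "gripper": 0.0}, {"tx": 0, "ty": 0, "tz": 0, "spin": 0, "gripper": 0.0}, {"tx": 0, "ty": 0, "tz": 0, "spin": 0, "gripper": 0.0}, {"tx": 0, "ty": 0, "tz": 0, "spin": 0, "gripper": 0.0}, {"tx": 0, "ty": 0, "tz": 0, "spin": 0, "gripper": 0.0}]}}

```text
clock: 25.15
tool_pos: [0.5131, -0.3644, 0.0771]
tcp_rot: [3.11, -0.441, 0.005]
force: [-0.4, 1.0, 7.9]
gripper_width: 0.086
gripper_force: 59.7
```

Call:
{"method": "play_rows", "body": {"deltas": [{"tx": 0, "ty": 0, "tz": -0.02, "spin": 0, "gripper": 0.0}, {"tx": 0, "ty": 0, "tz": -0.035, "spin": 0, "gripper": 0.0}, {"tx": 0, "ty": 0, "tz": -0.035, "spin": 0, "gripper": 0.0}, {"tx": 0, "ty": 0, "tz": -0.035, "spin": 0, "gripper": 0.0}, {"tx": 0, "ty": 0, "tz": -0.015, "spin": 0, "gripper": 0.0}, {"tx": 0, "ty": 0, "tz": 0, "spin": 0, "gripper": 0.0}, {"tx": 0, "ty": 0, "tz": 0, "spin": 0, "gripper": 0.0}]}}

```text
clock: 26.02
tool_pos: [0.5112, -0.3635, 0.2134]
tcp_rot: [-3.109, 0.442, 0.004]
force: [0.2, 0.4, -2.3]
gripper_width: 0.086
gripper_force: 58.5
```

```bash
python3 - <<'E'
from plan import *
q=cw(-.015,-.1); plan([(q[0],q[1]-.0005,.214,264.15)],dmax=.045)
E
```

```text
start [   0.5112   -0.3635    0.2134 -106.199 ]
{"tx": -0.0072, "ty": -0.0403, "tz": -0.0001, "spin": -1.0}
{"tx": -0.0065, "ty": -0.0404, "tz": -0.0001, "spin": -1.0}
{"tx": -0.0058, "ty": -0.0405, "tz": -0.0001, "spin": -1.0}
{"tx": -0.0051, "ty": -0.0406, "tz": -0.0, "spin": -1.0}
{"tx": -0.0044, "ty": -0.0407, "tz": -0.0001, "spin": -1.0}
{"tx": -0.0037, "ty": -0.0408, "tz": -0.0, "spin": -1.0}
{"tx": -0.003, "ty": -0.0408, "tz": -0.0001, "spin": -1.0}
{"tx": -0.0023, "ty": -0.0409, "tz": -0.0, "spin": -1.0}
{"tx": -0.0016, "ty": -0.0409, "tz": -0.0001, "spin": -1.0}
{"tx": -0.0008, "ty": -0.041, "tz": -0.0, "spin": -1.0}
-- [ 5.5420e-01  4.3600e-02  2.1400e-01 -9.6199e+01]
```

Call:
{"method": "play_rows", "body": {"deltas": [{"tx": -0.0072, "ty": -0.0403, "tz": 0, "spin": -1.0, "gripper": 0.0}, {"tx": -0.0065, "ty": -0.0404, "tz": 0, "spin": -1.0, "gripper": 0.0}, {"tx": -0.0058, "ty": -0.0405, "tz": 0, "spin": -1.0, "gripper": 0.0}, {"tx": -0.0051, "ty": -0.0406, "tz": 0, "spin": -1.0, "gripper": 0.0}, {"tx": -0.0044, "ty": -0.0407, "tz": 0, "spin": -1.0, "gripper": 0.0}, {"tx": -0.0037, "ty": -0.0408, "tz": 0, "spin": -1.0, "gripper": 0.0}, {"tx": -0.003, "ty": -0.0408, "tz": 0, "spin": -1.0, "gripper": 0.0}, {"tx": -0.0023, "ty": -0.0409, "tz": 0, "spin": -1.0, "gripper": 0.0}, {"tx": -0.0016, "ty": -0.0409, "tz": 0, "spin": -1.0, "gripper": 0.0}, {"tx": -0.0008, "ty": -0.041, "tz": 0, "spin": -1.3, "gripper": 0.0}]}}

```text
clock: 27.28
tool_pos: [0.5541, 0.0444, 0.2134]
tcp_rot: [3.137, -0.16, -0.004]
force: [0.7, 0.1, -2.4]
gripper_width: 0.082
gripper_force: 58.7
```

Call:
{"method": "play_rows", "body": {"deltas": [{"tx": 0, "ty": 0, "tz": 0, "spin": 0, "gripper": 0.0}, {"tx": 0, "ty": 0, "tz": 0.025, "spin": 0, "gripper": 0.0}, {"tx": 0, "ty": 0, "tz": 0.025, "spin": 0, "gripper": 0.0}, {"tx": 0, "ty": 0, "tz": 0.023, "spin": 0, "gripper": 0.0}, {"tx": 0, "ty": 0, "tz": 0, "spin": 0, "gripper": 0.0}, {"tx": 0, "ty": 0, "tz": 0, "spin": 0, "gripper": 0.0}, {"tx": 0, "ty": 0, "tz": 0, "spin": 0, "gripper": 0.0}, {"tx": 0, "ty": 0, "tz": 0, "spin": 0, "gripper": 0.0}]}}

```text
clock: 28.28
tool_pos: [0.5552, 0.0433, 0.1429]
tcp_rot: [-3.137, 0.161, -0.002]
force: [0.3, -1.1, -1.3]
gripper_width: 0.087
gripper_force: 58.9
```

```bash
python3 - <<'E'
from plan import *
q=cw(-.015,-.1); plan([(q[0],q[1]-.0007,.140,264.15)])
E
```

```text
start [ 5.55200e-01  4.33000e-02  1.42900e-01 -9.58823e+01]
{"tx": -0.001, "ty": -0.0001, "tz": 0.0029, "spin": -0.0}
-- [ 5.54200e-01  4.35000e-02  1.40000e-01 -9.58823e+01]
```

Call:
{"method": "play_rows", "body": {"deltas": [{"tx": 0, "ty": 0, "tz": 0.008, "spin": 0, "gripper": 0.0}, {"tx": 0, "ty": 0, "tz": 0.006, "spin": 0, "gripper": 0.0}, {"tx": 0, "ty": 0, "tz": 0.005, "spin": 0, "gripper": 0.0}, {"tx": 0, "ty": 0, "tz": 0.004, "spin": 0, "gripper": 0.0}, {"tx": 0, "ty": 0, "tz": 0.003, "spin": 0, "gripper": 0.0}, {"tx": 0, "ty": 0, "tz": 0, "spin": 0, "gripper": 0.0}]}}

```text
clock: 29.02
tool_pos: [0.5547, 0.0431, 0.1159]
tcp_rot: [3.137, -0.161, -0.001]
force: [0.6, -0.4, -0.2]
gripper_width: 0.088
gripper_force: 58.9
```

Call:
{"method": "play_rows", "body": {"deltas": [{"tx": 0, "ty": 0, "tz": 0.006, "spin": 0, "gripper": 0.0}, {"tx": 0, "ty": 0, "tz": 0.006, "spin": 0, "gripper": 0.0}, {"tx": 0, "ty": 0, "tz": 0.006, "spin": 0, "gripper": 0.0}, {"tx": 0, "ty": 0, "tz": 0.006, "spin": 0, "gripper": 0.0}, {"tx": 0, "ty": 0, "tz": 0.003, "spin": 0, "gripper": 0.0}, {"tx": 0, "ty": 0, "tz": 0.0015, "spin": 0, "gripper": 0.0}, {"tx": 0, "ty": 0, "tz": 0, "spin": 0, "gripper": 0.0}, {"tx": 0, "ty": 0, "tz": 0, "spin": 0, "gripper": 0.0}]}}

```text
clock: 30.02
tool_pos: [0.5549, 0.0432, 0.0878]
tcp_rot: [-3.137, 0.161, -0.0]
force: [0.9, 0.5, -2.3]
gripper_width: 0.085
gripper_force: 59.0
```

Call:
{"method": "play_rows", "body": {"deltas": [{"tx": 0, "ty": 0, "tz": 0.001, "spin": 0, "gripper": 0.0}, {"tx": 0, "ty": 0, "tz": 0.001, "spin": 0, "gripper": 0.0}, {"tx": 0, "ty": 0, "tz": 0, "spin": 0, "gripper": 0.0}, {"tx": 0, "ty": 0, "tz": 0, "spin": 0, "gripper": 0.0}]}}

```text
clock: 30.52
tool_pos: [0.555, 0.0433, 0.0871]
tcp_rot: [-3.137, 0.16, -0.002]
force: [-6.0, 0.6, 11.2]
gripper_width: 0.084
gripper_force: 61.2
```

Call:
{"method": "play_rows", "body": {"deltas": [{"tx": 0, "ty": 0, "tz": 0, "spin": 0, "gripper": 0.03}, {"tx": 0, "ty": 0, "tz": 0, "spin": 0, "gripper": 0.03}, {"tx": 0, "ty": 0, "tz": 0, "spin": 0, "gripper": 0.03}, {"tx": 0, "ty": 0, "tz": 0, "spin": 0, "gripper": 0.03}, {"tx": 0, "ty": 0, "tz": -0.03, "spin": 0, "gripper": 0.03}, {"tx": 0, "ty": 0, "tz": -0.05, "spin": 0, "gripper": 0.03}, {"tx": 0, "ty": 0, "tz": -0.05, "spin": 0, "gripper": 0.03}, {"tx": 0, "ty": 0, "tz": 0, "spin": 0, "gripper": 0.05}, {"tx": 0, "ty": 0, "tz": 0, "spin": 0, "gripper": 0.05}]}}

```text
clock: 31.65
tool_pos: [0.5545, 0.0432, 0.2154]
tcp_rot: [-3.137, 0.162, 0.0]
force: [-0.5, -0.3, -0.8]
gripper_width: 0.583
gripper_force: 0.0
```

```bash
python3 - <<'E'
from plan import *
plan([(.4355,.1573,.215,174.1)],amax=10)
E
```

```text
start [ 5.54500e-01  4.32000e-02  2.15400e-01 -9.58969e+01]
{"tx": -0.013, "ty": -0.0101, "tz": 0.0, "spin": 9.0}
{"tx": -0.0144, "ty": -0.008, "tz": 0.0, "spin": 9.0}
{"tx": -0.0155, "ty": -0.0056, "tz": 0.0, "spin": 9.0}
{"tx": -0.0162, "ty": -0.0031, "tz": 0.0001, "spin": 9.0}
{"tx": -0.0165, "ty": -0.0005, "tz": 0.0, "spin": 9.0}
{"tx": -0.0164, "ty": 0.002, "tz": 0.0001, "spin": 9.0}
{"tx": -0.0158, "ty": 0.0046, "tz": 0.0, "spin": 9.0}
{"tx": -0.0149, "ty": 0.007, "tz": 0.0001, "spin": 9.0}
{"tx": -0.0137, "ty": 0.0092, "tz": 0.0, "spin": 9.0}
{"tx": -0.0121, "ty": 0.0113, "tz": 0.0001, "spin": 9.0}
-- [ 4.355000e-01  1.573000e-01  2.150000e-01 -1.858969e+02]
```

Call:
{"method": "play_rows", "body": {"deltas": [{"tx": -0.013, "ty": -0.0101, "tz": 0, "spin": 9, "gripper": 0.05}, {"tx": -0.0144, "ty": -0.008, "tz": 0, "spin": 9, "gripper": 0.05}, {"tx": -0.0155, "ty": -0.0056, "tz": 0, "spin": 9, "gripper": 0.05}, {"tx": -0.0162, "ty": -0.0031, "tz": 0, "spin": 9, "gripper": 0.05}, {"tx": -0.0165, "ty": -0.0005, "tz": 0, "spin": 9, "gripper": 0.05}, {"tx": -0.0164, "ty": 0.002, "tz": 0, "spin": 9, "gripper": 0.05}, {"tx": -0.0158, "ty": 0.0046, "tz": 0, "spin": 9, "gripper": 0.05}, {"tx": -0.0149, "ty": 0.007, "tz": 0, "spin": 9, "gripper": 0.05}, {"tx": -0.0137, "ty": 0.0092, "tz": 0, "spin": 9, "gripper": 0.05}, {"tx": -0.0121, "ty": 0.0113, "tz": 0, "spin": 9, "gripper": 0.05}]}}

```text
clock: 32.9
tool_pos: [0.4348, 0.1571, 0.2141]
tcp_rot: [2.096, -2.336, -0.0]
force: [0.4, -0.2, 0.5]
gripper_width: 0.588
gripper_force: 0.0
```

Call:
{"method": "play_rows", "body": {"deltas": [{"tx": 0, "ty": 0, "tz": 0, "spin": 0, "gripper": 0.05}, {"tx": 0, "ty": 0, "tz": 0, "spin": 0, "gripper": 0.05}, {"tx": 0, "ty": 0, "tz": 0, "spin": 0, "gripper": 0.05}]}}

```text
clock: 33.28
tool_pos: [0.436, 0.1569, 0.2152]
tcp_rot: [2.105, -2.331, 0.0]
force: [-0.7, -0.2, -0.3]
gripper_width: 0.586
gripper_force: 0.0
```

```bash
python3 - <<'E'
from plan import *
plan([(.4357,.1573,.148,174.1)],amax=10)
t=snap("top");s=snap("scene")
C2=C+[.0015,-.0005,0]
P=lambda n:proj(n,[[*cw(-.015+e*.08,y,C2),.104] for y in (0,-.1) for e in (-1,0,1)])
a=crop(t,240,130,370,280,3.0,None,P("top")); b=crop(s,275,110,400,235,3.2,None,P("scene"))
o=np.zeros((600,800,3),np.uint8); o[:a.shape[0],:a.shape[1]]=a; o[:b.shape[0],-b.shape[1]:]=b
cv2.imwrite('pics/i3.png',o)
E
```

```text
start [4.36000e-01 1.56900e-01 2.15200e-01 1.74189e+02]
{"tx": -0.0002, "ty": 0.0002, "tz": 0.0336, "spin": 0.0}
{"tx": -0.0002, "ty": 0.0001, "tz": 0.0336, "spin": 0.0}
-- [4.35700e-01 1.57300e-01 1.48000e-01 1.74189e+02]
```

View pics/i3.png

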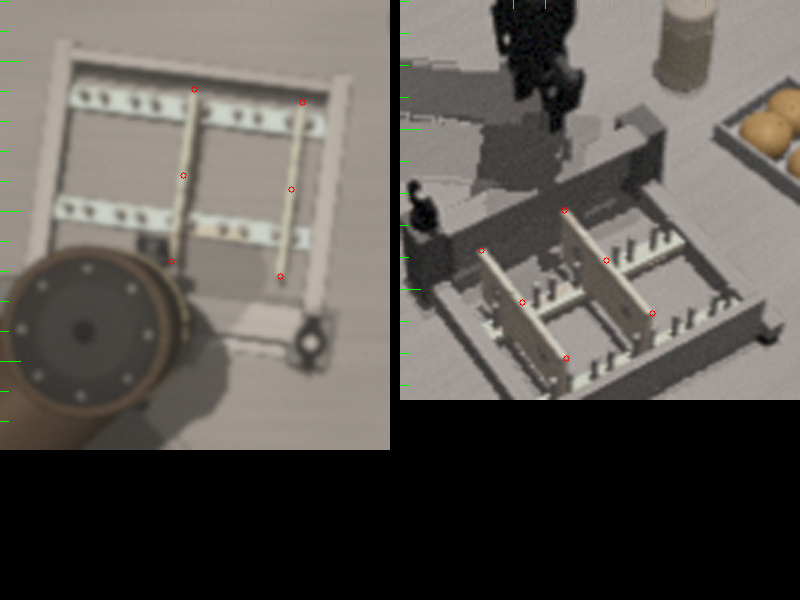

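Call:
{"method": "play_rows", "body": {"deltas": [{"tx": 0, "ty": 0, "tz": 0.0335, "spin": 0, "gripper": 0.05}, {"tx": 0, "ty": 0, "tz": 0.0335, "spin": 0, "gripper": 0.05}, {"tx": 0, "ty": 0, "tz": 0, "spin": 0, "gripper": 0.05}, {"tx": 0, "ty": 0, "tz": 0, "spin": 0, "gripper": 0.0}, {"tx": 0, "ty": 0, "tz": 0, "spin": 0, "gripper": 0.0}, {"tx": 0, "ty": 0, "tz": 0, "spin": 0, "gripper": 0.0}, {"tx": 0, "ty": 0, "tz": 0, "spin": 0, "gripper": 0.0}, {"tx": 0, "ty": 0, "tz": 0, "spin": 0, "gripper": 0.0}]}}

```text
clock: 34.38
tool_pos: [0.4366, 0.1578, 0.1501]
tcp_rot: [-2.103, 2.33, -0.001]
force: [-1.0, -0.0, 6.0]
gripper_width: 0.112
gripper_force: 58.6
```

Call:
{"method": "play_rows", "body": {"deltas": [{"tx": 0, "ty": -0.005, "tz": 0, "spin": 0, "gripper": 0.0}, {"tx": 0, "ty": -0.006, "tz": 0, "spin": 0, "gripper": 0.0}, {"tx": 0, "ty": -0.006, "tz": 0, "spin": 0, "gripper": 0.0}, {"tx": 0, "ty": -0.006, "tz": 0, "spin": 0, "gripper": 0.0}, {"tx": 0, "ty": -0.006, "tz": 0, "spin": 0, "gripper": 0.0}, {"tx": 0, "ty": -0.006, "tz": 0, "spin": 0, "gripper": 0.0}, {"tx": 0, "ty": -0.006, "tz": 0, "spin": 0, "gripper": 0.0}, {"tx": 0, "ty": -0.005, "tz": 0, "spin": 0, "gripper": 0.0}, {"tx": 0, "ty": -0.004, "tz": 0, "spin": 0, "gripper": 0.0}, {"tx": 0, "ty": 0, "tz": 0, "spin": 0, "gripper": 0.0}]}}

```text
clock: 35.62
tool_pos: [0.4865, 0.1528, 0.1501]
tcp_rot: [-2.103, 2.33, -0.001]
force: [0.0, -0.1, 6.7]
gripper_width: 0.116
gripper_force: 58.7
```

Call:
{"method": "play_rows", "body": {"deltas": [{"tx": 0, "ty": -0.002, "tz": 0, "spin": 0, "gripper": 0.0}, {"tx": 0, "ty": -0.002, "tz": 0, "spin": 0, "gripper": 0.0}, {"tx": 0, "ty": -0.002, "tz": 0, "spin": 0, "gripper": 0.0}, {"tx": 0, "ty": 0, "tz": 0, "spin": 0, "gripper": 0.0}, {"tx": 0, "ty": 0, "tz": 0, "spin": 0, "gripper": 0.0}]}}

```text
clock: 36.25
tool_pos: [0.4908, 0.1523, 0.1501]
tcp_rot: [-2.104, 2.332, 0.002]
force: [-9.6, 3.5, 12.1]
gripper_width: 0.115
gripper_force: 59.5
```

Call:
{"method": "play_rows", "body": {"deltas": [{"tx": 0, "ty": -0.002, "tz": 0, "spin": 0, "gripper": 0.0}, {"tx": 0, "ty": 0, "tz": 0, "spin": 0, "gripper": 0.0}, {"tx": 0, "ty": 0, "tz": 0, "spin": 0, "gripper": 0.0}]}}

```text
clock: 36.62
tool_pos: [0.4909, 0.1522, 0.15]
tcp_rot: [2.104, -2.332, -0.005]
force: [-20.4, 8.1, 19.9]
gripper_width: 0.118
gripper_force: 60.4
```

Call:
{"method": "play_rows", "body": {"deltas": [{"tx": 0, "ty": 0.003, "tz": 0, "spin": 0, "gripper": 0.0}, {"tx": 0, "ty": 0, "tz": 0, "spin": 0, "gripper": 0.05}, {"tx": 0, "ty": 0, "tz": 0, "spin": 0, "gripper": 0.05}, {"tx": 0, "ty": 0, "tz": 0, "spin": 0, "gripper": 0.05}, {"tx": 0, "ty": 0, "tz": 0, "spin": 0, "gripper": 0.05}, {"tx": 0, "ty": 0, "tz": -0.035, "spin": 0, "gripper": 0.05}, {"tx": 0, "ty": 0, "tz": -0.035, "spin": 0, "gripper": 0.05}, {"tx": 0, "ty": 0, "tz": 0, "spin": 0, "gripper": 0.05}, {"tx": 0, "ty": 0, "tz": 0, "spin": 0, "gripper": 0.05}]}}

```text
clock: 37.75
tool_pos: [0.4902, 0.1515, 0.2182]
tcp_rot: [2.104, -2.333, -0.001]
force: [0.4, -0.6, -1.2]
gripper_width: 0.585
gripper_force: 0.0
```

```bash
python3 - <<'E'
from plan import *
plan([(.4735,.0172,.217,264.2)],amax=10)
t=snap("top");s=snap("scene")
C2=C+[.0015,-.0005,0]
P=lambda n:proj(n,[[*cw(e*.08,y,C2),.104] for y in (0,-.1) for e in (0,1)]+[[.4735,.0172,.157]])
a=crop(t,240,130,370,280,3.0,None,P("top")); b=crop(s,275,110,400,235,3.2,None,P("scene"))
o=np.zeros((600,800,3),np.uint8); o[:a.shape[0],:a.shape[1]]=a; o[:b.shape[0],-b.shape[1]:]=b
cv2.imwrite('pics/i4.png',o)
E
```

```text
start [4.902000e-01 1.515000e-01 2.182000e-01 1.741021e+02]
{"tx": 0.0135, "ty": 0.0003, "tz": 0.0001, "spin": -9.0}
{"tx": 0.0133, "ty": 0.0024, "tz": 0.0001, "spin": -9.0}
{"tx": 0.0128, "ty": 0.0045, "tz": 0.0001, "spin": -9.0}
{"tx": 0.0119, "ty": 0.0064, "tz": 0.0001, "spin": -9.0}
{"tx": 0.0108, "ty": 0.0082, "tz": 0.0001, "spin": -9.0}
{"tx": 0.0094, "ty": 0.0098, "tz": 0.0001, "spin": -9.0}
{"tx": 0.0077, "ty": 0.0111, "tz": 0.0002, "spin": -9.0}
{"tx": 0.0059, "ty": 0.0122, "tz": 0.0001, "spin": -9.0}
{"tx": 0.004, "ty": 0.0129, "tz": 0.0002, "spin": -9.0}
{"tx": 0.0018, "ty": 0.0134, "tz": 0.0001, "spin": -9.0}
-- [4.735000e-01 1.720000e-02 2.170000e-01 2.641021e+02]
```

View pics/i4.png

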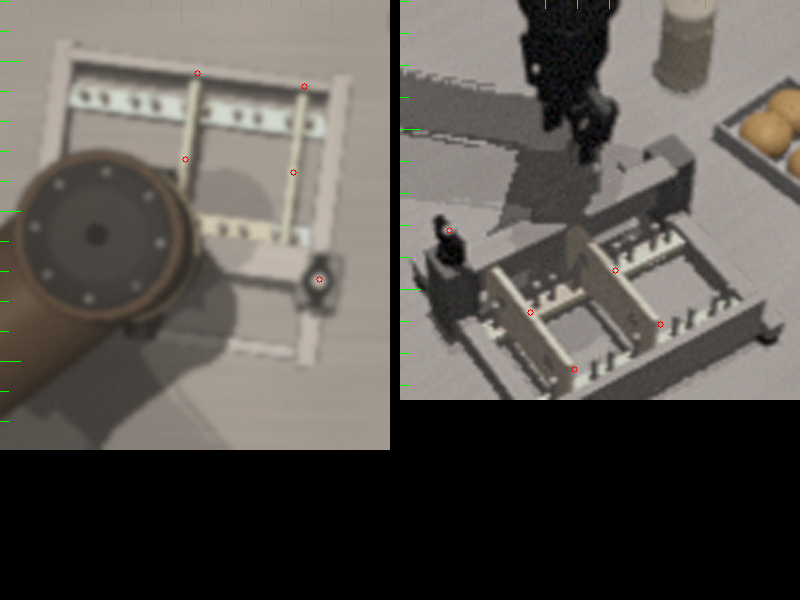

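Call:
{"method": "play_rows", "body": {"deltas": [{"tx": 0.0135, "ty": 0.0003, "tz": 0, "spin": -9, "gripper": 0.05}, {"tx": 0.0133, "ty": 0.0024, "tz": 0, "spin": -9, "gripper": 0.05}, {"tx": 0.0128, "ty": 0.0045, "tz": 0, "spin": -9, "gripper": 0.05}, {"tx": 0.0119, "ty": 0.0064, "tz": 0, "spin": -9, "gripper": 0.05}, {"tx": 0.0108, "ty": 0.0082, "tz": 0, "spin": -9, "gripper": 0.05}, {"tx": 0.0094, "ty": 0.0098, "tz": 0, "spin": -9, "gripper": 0.05}, {"tx": 0.0077, "ty": 0.0111, "tz": 0, "spin": -9, "gripper": 0.05}, {"tx": 0.0059, "ty": 0.0122, "tz": 0, "spin": -9, "gripper": 0.05}, {"tx": 0.004, "ty": 0.0129, "tz": 0, "spin": -9, "gripper": 0.05}, {"tx": 0.0018, "ty": 0.0134, "tz": 0, "spin": -9, "gripper": 0.05}]}}

```text
clock: 39.1
tool_pos: [0.4733, 0.0168, 0.2176]
tcp_rot: [3.137, -0.153, -0.003]
force: [0.2, 0.4, -0.3]
gripper_width: 0.583
gripper_force: 0.0
```

Call:
{"method": "play_rows", "body": {"deltas": [{"tx": 0, "ty": 0, "tz": 0, "spin": 0, "gripper": 0.05}, {"tx": 0, "ty": 0, "tz": 0, "spin": 0, "gripper": 0.05}, {"tx": 0, "ty": 0, "tz": 0, "spin": 0, "gripper": 0.05}, {"tx": 0, "ty": 0, "tz": 0, "spin": 0, "gripper": 0.05}]}}

```text
clock: 39.6
tool_pos: [0.4738, 0.0177, 0.2185]
tcp_rot: [3.137, -0.162, -0.0]
force: [0.8, -0.2, -0.3]
gripper_width: 0.585
gripper_force: 0.0
```

Call:
{"method": "play_rows", "body": {"deltas": [{"tx": 0, "ty": 0.0005, "tz": 0.024, "spin": 0, "gripper": 0.05}, {"tx": 0, "ty": 0, "tz": 0.024, "spin": 0, "gripper": 0.05}, {"tx": 0, "ty": 0, "tz": 0.024, "spin": 0, "gripper": 0.05}, {"tx": 0, "ty": 0, "tz": 0, "spin": 0, "gripper": 0.05}, {"tx": 0, "ty": 0, "tz": 0, "spin": 0, "gripper": 0.0}, {"tx": 0, "ty": 0, "tz": 0, "spin": 0, "gripper": 0.0}, {"tx": 0, "ty": 0, "tz": 0, "spin": 0, "gripper": 0.0}, {"tx": 0, "ty": 0, "tz": 0, "spin": 0, "gripper": 0.0}, {"tx": 0, "ty": 0, "tz": 0, "spin": 0, "gripper": 0.0}]}}

```text
clock: 40.72
tool_pos: [0.4743, 0.0168, 0.1478]
tcp_rot: [-3.137, 0.161, -0.003]
force: [-1.6, -1.2, 6.0]
gripper_width: 0.134
gripper_force: 58.8
```

Call:
{"method": "play_rows", "body": {"deltas": [{"tx": 0, "ty": 0, "tz": 0, "spin": 8.5, "gripper": 0.0}, {"tx": 0, "ty": 0, "tz": 0, "spin": 8.5, "gripper": 0.0}, {"tx": 0, "ty": 0, "tz": 0, "spin": 8.5, "gripper": 0.0}, {"tx": 0, "ty": 0, "tz": 0, "spin": 8.5, "gripper": 0.0}, {"tx": 0, "ty": 0, "tz": 0, "spin": 8.5, "gripper": 0.0}, {"tx": 0, "ty": 0, "tz": 0, "spin": 8.5, "gripper": 0.0}, {"tx": 0, "ty": 0, "tz": 0, "spin": 8.5, "gripper": 0.0}, {"tx": 0, "ty": 0, "tz": 0, "spin": 8.5, "gripper": 0.0}, {"tx": 0, "ty": 0, "tz": 0, "spin": 8.5, "gripper": 0.0}, {"tx": 0, "ty": 0, "tz": 0, "spin": 0, "gripper": 0.0}]}}

```text
clock: 41.98
tool_pos: [0.4738, 0.0162, 0.1478]
tcp_rot: [2.362, -2.071, 0.002]
force: [-2.1, -4.8, 7.9]
gripper_width: 0.13
gripper_force: 59.4
```

```bash
python3 - <<'E'
from plan import *
plan([]); o=robot.get_obs(); print(o["wrist_torque"])
E
```

```text
start [ 4.738000e-01  1.620000e-02  1.478000e-01 -1.724984e+02]
[-1.63702576  0.84494769 -0.20849951]
```

Call:
{"method": "play_rows", "body": {"deltas": [{"tx": 0, "ty": 0, "tz": 0, "spin": 5, "gripper": 0.0}, {"tx": 0, "ty": 0, "tz": 0, "spin": 5, "gripper": 0.0}, {"tx": 0, "ty": 0, "tz": 0, "spin": 0, "gripper": 0.0}, {"tx": 0, "ty": 0, "tz": 0, "spin": 0, "gripper": 0.0}]}}

```text
clock: 42.48
tool_pos: [0.4737, 0.0162, 0.1478]
tcp_rot: [2.175, -2.266, 0.002]
force: [-2.2, -4.7, 8.7]
gripper_width: 0.127
gripper_force: 59.4
```

```bash
python3 - <<'E'
from plan import *
plan([]); o=robot.get_obs(); print(o["wrist_torque"])
E
```

```text
start [4.73700e-01 1.62000e-02 1.47800e-01 1.77649e+02]
[-1.52607998  0.99942078  0.14593616]
```

Call:
{"method": "play_rows", "body": {"deltas": [{"tx": 0, "ty": 0, "tz": 0, "spin": 0, "gripper": 0.05}, {"tx": 0, "ty": 0, "tz": 0, "spin": 0, "gripper": 0.05}, {"tx": 0, "ty": 0, "tz": 0, "spin": 0, "gripper": 0.05}, {"tx": 0, "ty": 0, "tz": 0, "spin": 0, "gripper": 0.05}, {"tx": 0, "ty": 0, "tz": -0.04, "spin": 0, "gripper": 0.05}, {"tx": 0, "ty": 0, "tz": -0.06, "spin": 0, "gripper": 0.05}, {"tx": 0.05, "ty": 0, "tz": -0.02, "spin": 0, "gripper": 0.05}, {"tx": 0.06, "ty": 0, "tz": 0, "spin": 0, "gripper": 0.05}, {"tx": 0.06, "ty": 0, "tz": 0, "spin": 0, "gripper": 0.05}, {"tx": 0.05, "ty": 0, "tz": 0, "spin": 0, "gripper": 0.05}]}}

```text
clock: 43.72
tool_pos: [0.4643, -0.2048, 0.2668]
tcp_rot: [-2.174, 2.267, -0.001]
force: [1.5, 0.4, 0.3]
gripper_width: 0.586
gripper_force: 0.0
```

```bash
python3 - <<'E'
from plan import *
plan([])
t=snap("top");s=snap("scene")
C2=C+[.0015,-.0005,0]
P=lambda n:proj(n,[[*cw(e*.08,y,C2),.104] for y in (0,-.1) for e in (1,)]+[[*cw(-.092,y,C2),.154] for y in (-.036,.036)])
a=crop(t,240,130,370,270,3.1,None,P("top")); b=crop(s,275,110,400,235,3.1,None,P("scene"))
o=np.zeros((600,800,3),np.uint8); o[:a.shape[0],:a.shape[1]]=a; o[:b.shape[0],-b.shape[1]:]=b
cv2.imwrite('pics/i5.png',o)
plates(t,(255,140,350,225),.104,thr=185)
E
```

```text
start [  0.4643  -0.2048   0.2668 177.6097]
plate mid [0.6224 0.0988] mean [0.6227 0.1004] yaw 81.82 len 0.042 wid 0.0198
plate mid [0.6194 0.0627] mean [0.6191 0.0617] yaw 70.06 len 0.027 wid 0.0218
plate mid [0.5316 0.2017] mean [0.5312 0.1981] yaw 83.84 len 0.104 wid 0.0169
plate mid [0.5209 0.0993] mean [0.5208 0.0987] yaw 84.37 len 0.067 wid 0.0165
```

View pics/i5.png

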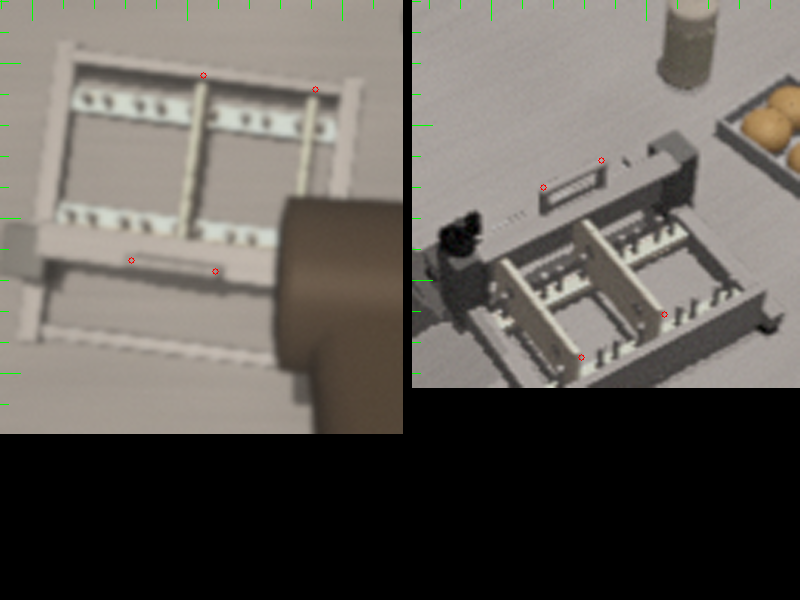

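```bash
python3 -c "
from cell import robot
print(robot.sign_off())"
```

```text
the job is handed in; nothing more can be done
None
```

The job is handed in: both plates found in the caddy are seated on edge in carrier slots 3 and 1, the bar is shut over them against its stop and the knob is turned tight (about 1.5 rad by the wrist). The hand-in returned no verdict, so success is unconfirmed.

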